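# Tare the weighing tray and drop a batch of sample tubes onto the counting scale

## Robot

A 6-joint arm with a two-finger parallel gripper is mounted at the origin on the work surface. World frame = base frame: x ahead of the robot, y to its left, z up, the work surface at z = 0. Lengths are in m, angles in degrees, forces in N, time in s.
With the tool pointing down it reaches from about 0.35 to 0.875 m from the base axis. Payload 4.2 kg.
Tool frame: the origin (TCP) lies at the very end of the fingers, on their centre line; the grasp point (between the pads) lies 19 mm behind it (r.hold_point_z is the distance from the TCP to the grasp point, in m); z points along the fingers, y is the direction in which the jaws open and shut (so a half turn about z gives the same grasp; the last joint's range is limited). The gripper opens to 87 mm and grips with 3 to 60 N. Pads are 19 mm wide; open, the fingers measure 117 mm over their backs; the gripper's body (75 mm by 190 mm) begins 51 mm behind the grasp point.
Start: joints at [90.218, 22.042, 0.453, 0, -68.411, -14.817], TCP at [0.158, 0.605, 0.223] pointing down, gripper open.
Joint ranges: [-179.83, 179.83], [-69.29, 118.12], [-61.27, 80.66], [-181.25, 117.63], [-171.15, -9.14], [-177.46, 177.46]. Speed limits (degrees/s): [159.86, 159.86, 180, 180, 180, 180].

## Interface

Orientations are given as a 3x3 rotation matrix whose columns are the frame's x, y, z axes.
In Python, from station import r, cams, ticket gives the robot as it stands.
- The arm moves only by the tool drive_tool, never from a script. Its argument "deltas" is a list of rows, each an object of numbers: "dx", "dy", "dz": the shift along the tool's x, y, z in m; "wx", "wy", "wz": the turn, a rotation vector about the tool's x, y, z in degrees. A call has 1 to 20 rows; each row is the pose to reach, as a shift and turn from the pose commanded when the call began, along the tool's axes at that moment; what a row does not reach only later rows make up. A row lasts 1/10 s, in which the tool goes at most 50 mm and 8.59 degrees, less where a joint would pass 70% of its speed; a pose out of reach is approached as far as the arm can. A call with a gripper value outside its range is refused whole. "gripper" is the opening, from 0 (shut) to 1 (fully open), set as the call begins (left out, the last holds). The fingers move at their own pace and stop on an object; the grip force is fixed at half the most. Time passes only in rows, so rows that repeat a pose let the fingers close. It gives the time, the measured TCP pose, the force and the opening at its end, in the units of the state.
- r.sense(): the state, without advancing time (a new reading comes with each control period).
- cams.capture(name): name is "side" or "top" or "wrist"; returns the picture (400x640x3 uint8, red, green, blue); there is no depth.
- cams.camera_model(name): a dict with "intrinsics" (3x3 intrinsics, pixels), "distortion" ([k1, k2, p1, p2, k3] as OpenCV has them; the pictures are not rectified), "extrinsics" (4x4, takes a point from world to camera coordinates); the wrist camera has in their place "T_tool_cam" (4x4, takes a point from camera to tool coordinates, whose origin is the TCP and whose axes are the flange's). Camera axes: x right, y down, z forward; pixel columns grow to the right and rows downward; lengths in m; the calibration is good to about 2 mm. A picture is of the moment at which its call begins: read the wrist's pose just before it. camera_model takes no time and is no camera call.
- ticket.finish_job(): hands the job in, once; it reports no verdict.
The state is a dict: "time_s": time; "joints": joint angles; "joint_velocities": joint speeds; "effort": joint torques, N m; "tcp_pos": TCP position; "ee_rot": TCP orientation; "wrist_force": force on the tool from outside, world axes, zero at the start; "moment": the same for the moment, N m; "gripper_width": opening from 0.0 (shut) to 1.0 (fully open).
Only numpy, scipy, OpenCV 4.12 (cv2) and the standard library are available. Lean on these libraries where they do the work, as an engineer would, in place of code of your own. Each camera call takes 0.05 s, during which the arm holds its last target.

## Task

Set the blue tray on the scale's pan, squarely centred under the hopper's outlet with its flared grip on the side away from the gate's pull, and let go of it; then press the blue tare key with light fingertip force until the press registers. Then draw the hopper's slide gate open until all five tubes have dropped into the tray, and push the gate fully shut again. Do not lean hard on the scale and leave the two bottles and the tip box standing where they are.

Things in the scene. Friction and masses are not known exactly. Their poses are not given: they have to be found in the camera images.
- hopper: Clear hopper with steel edging on a fixed stand. Origin on the bench below the middle of its outlet; -x is the operator's side, the gate pulls out along +y. Front and rear walls upright at x = +-71 mm; side walls at y = +-48 mm up to 196 mm height, then sloping out to +-116 mm at 296 mm, upright to the rim at 331 mm: they overhang the gate's pull, so a gripper coming straight down on it is blocked.
- outlet (a point): Middle of the hopper's outlet, 164 mm above the bench; axes as hopper. Outlet 132 mm (x) by 86 mm (y). Lowest parts of the hopper: gate guide rails at x = +-75 mm, underside 162 mm above the bench. The stand: posts 22 mm square at x = +135 mm, y = +-85 mm; feet 14 mm high at y = +-140 mm, x from -60 to +150 mm.
- gate (a joint): Slide gate's opening in m: 0 fully shut (at its stop; it may start a few mm open), 0.1 fully open (at its other stop); grows as the gate is pulled along the hopper's +y. Sliding friction about 4 N; it stays where it is left. All tubes have dropped through once it is open more than about 0.09.
- gate_pull (a point): Middle of the straight bar of the gate's red D-shaped pull: round, 12 mm thick, 100 mm long along the hopper's x axis, 171.5 mm above the bench, 116 mm from the outlet's middle along +y when shut. 42 mm free between the bar and the gate's upright lip (22 mm high). Moves with the gate; axes as hopper.
- scale: White counting scale under the hopper, fixed. Origin on the bench under the middle of its pan, axes within 2 deg of hopper's. Body 220 mm wide (y); steel pan 184 mm (x) by 190 mm (y), top 65 mm above the bench. Keypad panel on the -x side, sloping down 20 deg towards -x: 60 mm high at x = -100 mm, 31 mm at x = -180 mm.
- pan_top (a point): Middle of the top of the scale's pan, 65 mm above the bench; axes as scale.
- tare_key: The tare key: blue membrane key, 32 mm (up the slope) by 44 mm (y), raised 3.5 mm from the keypad panel. Origin at the middle of its top face; z axis square out of the sloping panel (20 deg from vertical, leaning to -x of the scale). Travel only 1.5 mm, spring about 4 N/mm; registers at more than 4 N for 0.15 s; over 50 N harms the scale.
- tray_center (a point): Middle of the blue weighing tray, half-way up (25 mm above its underside). Loose open box, 170 mm (x) by 150 mm (y) by 50 mm high, walls and floor 5 mm thick, about 0.28 kg. Its flared grip is on the -y rim.
- tray_grip (a point): Middle of the tray's flared grip: flat tab 70 mm wide (x), 10 mm thick, on the middle of the -y rim, leaning outwards 35 deg from vertical (up and to -y). Its free edge is 20 mm farther up the tab; about 29 mm of tab is free below down to the rim. 93 mm to -y of the tray's middle, 75.5 mm above its underside; axes as the tray's (not tilted with the tab).
- tube1_mid (a point): Middle of capped plastic sample tube 1: white with an orange cap, 115 mm long, 32 mm thick, 15 g, its x axis along the tube. Lies in the hopper at the start.
- tube2_mid (a point): Middle of capped plastic sample tube 2: white with an orange cap, 115 mm long, 32 mm thick, 15 g, its x axis along the tube. Lies in the hopper at the start.
- tube3_mid (a point): Middle of capped plastic sample tube 3: white with an orange cap, 115 mm long, 32 mm thick, 15 g, its x axis along the tube. Lies in the hopper at the start.
- tube4_mid (a point): Middle of capped plastic sample tube 4: white with an orange cap, 115 mm long, 32 mm thick, 15 g, its x axis along the tube. Lies in the hopper at the start.
- tube5_mid (a point): Middle of capped plastic sample tube 5: white with an orange cap, 115 mm long, 32 mm thick, 15 g, its x axis along the tube. Lies in the hopper at the start.
- amber_bottle: Bystander: amber solvent bottle, 80 mm thick, 190 mm high, origin at the middle of its underside. Stands by the hopper's rear foot on the gate-pull side, near the pull's path.
- clear_bottle: Bystander: clear solvent bottle, 70 mm thick, 150 mm high, origin at the middle of its underside. Stands on the bench on the side away from the pull.
- tip_box: Bystander: closed pipette-tip box, green lid, 89 (x) by 126 (y) by 66 mm high, origin at the middle of its underside. The tray and this box lie one on each side of the scale, either way round.
Things that resemble listed ones, but are neither listed nor needed, are in the scene too. What is shaped like the part that bears tube3_mid but brown, pink or turquoise is not meant.

How it is judged (in metres and radians):
On the way, in this order (a step that is already met when the one before it is completed fails the run):
1. the tray stands on the pan, centred under the outlet, released (y of tray_grip in the frame of outlet below -0.05 m and x of tray_center in the frame of outlet between -0.016 and 0.016 m and y of tray_center in the frame of outlet between -0.016 and 0.016 m and angle between the x axis of tray_center and the x axis of outlet, either way round below 0.15 rad and angle between tray_center's own z axis and vertical below 0.06 rad and z of tray_center in the frame of pan_top between 0.02 and 0.03 m and contact force between the fingers and anything else below 0.3 N and value of joint gate below 0.03 m), for 0.2 s.
2. the tare key is pressed with more than 4 N while the tray stands on the pan (y of tray_grip in the frame of outlet below -0.05 m and x of tray_center in the frame of outlet between -0.016 and 0.016 m and y of tray_center in the frame of outlet between -0.016 and 0.016 m and angle between the x axis of tray_center and the x axis of outlet, either way round below 0.15 rad and angle between tray_center's own z axis and vertical below 0.06 rad and z of tray_center in the frame of pan_top between 0.02 and 0.03 m and contact force between the fingers and tare_key above 4 N and value of joint gate below 0.03 m), for 0.15 s.
3. the gate is drawn open and all five tubes have dropped into the tray (y of tray_grip in the frame of outlet below -0.05 m and x of tray_center in the frame of outlet between -0.016 and 0.016 m and y of tray_center in the frame of outlet between -0.016 and 0.016 m and angle between the x axis of tray_center and the x axis of outlet, either way round below 0.15 rad and angle between tray_center's own z axis and vertical below 0.06 rad and z of tray_center in the frame of pan_top between 0.02 and 0.03 m and x of tube1_mid in the frame of tray_center between -0.08 and 0.08 m and y of tube1_mid in the frame of tray_center between -0.07 and 0.07 m and z of tube1_mid in the frame of tray_center between -0.025 and 0.05 m and x of tube2_mid in the frame of tray_center between -0.08 and 0.08 m and y of tube2_mid in the frame of tray_center between -0.07 and 0.07 m and z of tube2_mid in the frame of tray_center between -0.025 and 0.05 m and x of tube3_mid in the frame of tray_center between -0.08 and 0.08 m and y of tube3_mid in the frame of tray_center between -0.07 and 0.07 m and z of tube3_mid in the frame of tray_center between -0.025 and 0.05 m and x of tube4_mid in the frame of tray_center between -0.08 and 0.08 m and y of tube4_mid in the frame of tray_center between -0.07 and 0.07 m and z of tube4_mid in the frame of tray_center between -0.025 and 0.05 m and x of tube5_mid in the frame of tray_center between -0.08 and 0.08 m and y of tube5_mid in the frame of tray_center between -0.07 and 0.07 m and z of tube5_mid in the frame of tray_center between -0.025 and 0.05 m and value of joint gate above 0.03 m), for 0.1 s.
At the end, for the whole second after the job is handed in: The gate is fully shut (within 4 mm), all five tubes lie in the tray, and the tray stands flat on the pan, within 16 mm of the outlet's middle in x and y and within 0.15 rad of its direction, with its grip on the side away from the gate's pull (y of tray_grip in the frame of outlet below -0.05 m and x of tray_center in the frame of outlet between -0.016 and 0.016 m and y of tray_center in the frame of outlet between -0.016 and 0.016 m and angle between the x axis of tray_center and the x axis of outlet, either way round below 0.15 rad and angle between tray_center's own z axis and vertical below 0.06 rad and z of tray_center in the frame of pan_top between 0.02 and 0.03 m and x of tube1_mid in the frame of tray_center between -0.08 and 0.08 m and y of tube1_mid in the frame of tray_center between -0.07 and 0.07 m and z of tube1_mid in the frame of tray_center between -0.025 and 0.05 m and x of tube2_mid in the frame of tray_center between -0.08 and 0.08 m and y of tube2_mid in the frame of tray_center between -0.07 and 0.07 m and z of tube2_mid in the frame of tray_center between -0.025 and 0.05 m and x of tube3_mid in the frame of tray_center between -0.08 and 0.08 m and y of tube3_mid in the frame of tray_center between -0.07 and 0.07 m and z of tube3_mid in the frame of tray_center between -0.025 and 0.05 m and x of tube4_mid in the frame of tray_center between -0.08 and 0.08 m and y of tube4_mid in the frame of tray_center between -0.07 and 0.07 m and z of tube4_mid in the frame of tray_center between -0.025 and 0.05 m and x of tube5_mid in the frame of tray_center between -0.08 and 0.08 m and y of tube5_mid in the frame of tray_center between -0.07 and 0.07 m and z of tube5_mid in the frame of tray_center between -0.025 and 0.05 m and value of joint gate below 0.004 m); the robot touches nothing.
It fails at once if the scale or its key is pressed by the fingers with more than 50 N (contact force between the fingers and scale above 50 N).
It fails at once if the amber bottle is pushed more than 30 mm or tipped (distance of amber_bottle from where it was at the start of the episode above 0.03 m or angle between amber_bottle's own z axis and vertical above 0.3 rad).
It fails at once if the clear bottle is pushed more than 30 mm or tipped (distance of clear_bottle from where it was at the start of the episode above 0.03 m or angle between clear_bottle's own z axis and vertical above 0.3 rad).
It fails at once if the tip box is pushed more than 30 mm or tipped (distance of tip_box from where it was at the start of the episode above 0.03 m or angle between tip_box's own z axis and vertical above 0.3 rad).
It also fails if it takes over 67 s, if anything falls off the work surface, if the arm or the gripper's body presses on something with over 40 N, if the wrist force passes 120 N, or if a joint passes its speed limit or range.

## Working session

There is one attempt and no reset: what is moved stays moved. The work goes in short steps, Python scripts to look and compute and a tool call to move; the robot and the scene stay as the last step left them, time stands still between calls to the robot, and variables do not carry over. Pictures are saved under pics/ and viewed, and the job is handed in when it is done.

Besides the shell and the picture viewer there is one more tool, called by a JSON object that holds its "api" and its "payload". drive_tool: Moves the arm, as the interface text tells. Its arguments: {"type":"object","properties":{"deltas":{"type":"array","items":{"type":"object","properties":{"dx":{"type":"number"},"dy":{"type":"number"},"dz":{"type":"number"},"wx":{"type":"number"},"wy":{"type":"number"},"wz":{"type":"number"}}}},"gripper":{"type":"number"}},"required":["deltas"]}

```bash
mkdir -p pics; ls
python3 - <<'E'
from station import r,cams,ticket
import cv2,numpy as np
np.set_printoptions(precision=4,suppress=True)
s=r.sense();print(s['time_s'],s['tcp_pos'],s['ee_rot'],s['gripper_width'],s['wrist_force'])
for n in ['side','top','wrist']:
    im=cams.capture(n);cv2.imwrite(f'pics/{n}0.png',im[:,:,::-1]);m=cams.camera_model(n)
    for k,v in m.items():print(n,k,np.array(v).tolist() if not hasattr(v,'shape') else v)
E
```

```text
pics
0.0 [0.1573 0.6043 0.2215] [[ 0.9677 -0.2522 -0.0005]
 [-0.2522 -0.9677 -0.0021]
 [ 0.0001  0.0021 -1.    ]] 1.0024616666850978 [-1.     -0.1851  0.6028]
side intrinsics [[462.0862   0.     320.5262]
 [  0.     462.0862 202.5118]
 [  0.       0.       1.    ]]
side distortion [-0.1332  0.      0.      0.      0.    ]
side extrinsics [[-0.9303  0.3668  0.004   0.5265]
 [ 0.3462  0.8815 -0.321  -0.0942]
 [-0.1212 -0.2972 -0.9471  1.5743]
 [ 0.      0.      0.      1.    ]]
top intrinsics [[474.2613   0.     320.9197]
 [  0.     474.2613 195.0477]
 [  0.       0.       1.    ]]
top distortion [-0.0476  0.      0.      0.      0.    ]
top extrinsics [[ 0.001  -1.     -0.0039 -0.0475]
 [-0.9977 -0.0007 -0.0674  0.5499]
 [ 0.0674  0.004  -0.9977  1.6305]
 [ 0.      0.      0.      1.    ]]
wrist intrinsics [[336.9357   0.     317.4244]
 [  0.     336.9357 199.596 ]
 [  0.       0.       1.    ]]
wrist distortion [-0.0355  0.      0.      0.      0.    ]
wrist T_tool_cam [[-0.0008 -0.953  -0.3031  0.0837]
 [ 1.     -0.0008 -0.0001 -0.0006]
 [-0.0001 -0.3031  0.953  -0.1632]
 [ 0.      0.      0.      1.    ]]
```

View pics/side0.png

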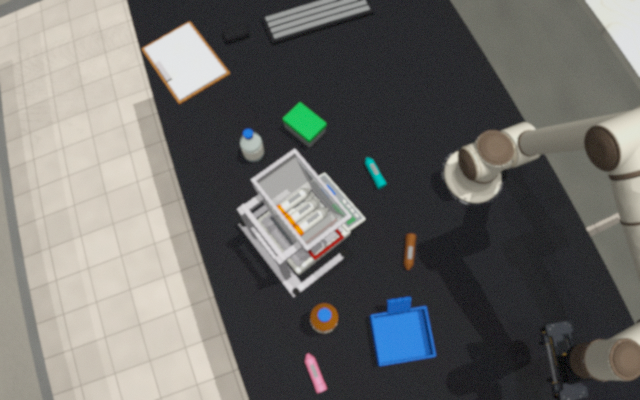

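View pics/top0.png

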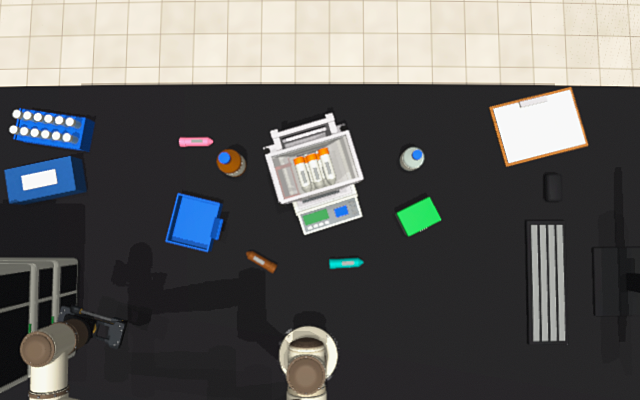

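View pics/wrist0.png

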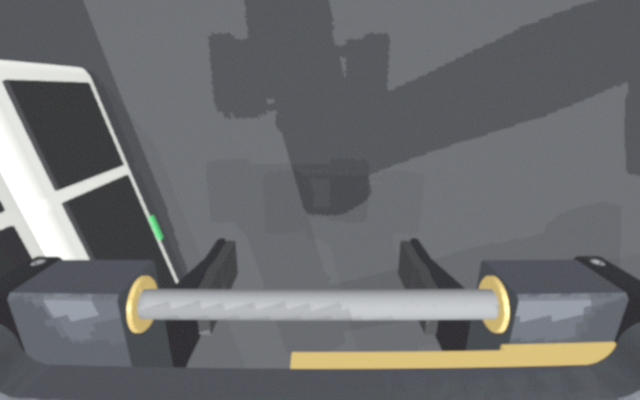

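Run:
```python
import cv2
t=cv2.imread('pics/top0.png');cv2.imwrite('pics/t_a.png',cv2.resize(t[100:260,140:380],None,fx=3.3,fy=3.3,interpolation=cv2.INTER_CUBIC))
t=cv2.imread('pics/side0.png');cv2.imwrite('pics/s_a.png',cv2.resize(t[120:380,220:450],None,fx=2.3,fy=2.3,interpolation=cv2.INTER_CUBIC))
```

```text
(no output)
```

View pics/t_a.png

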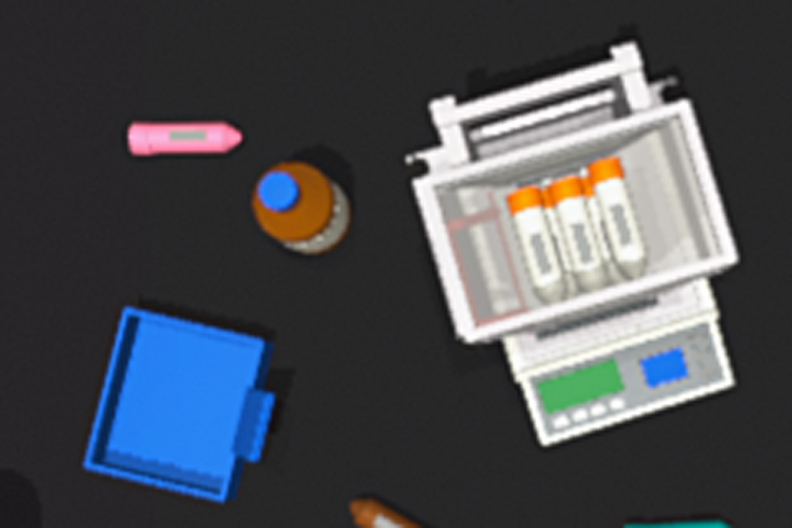

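View pics/s_a.png

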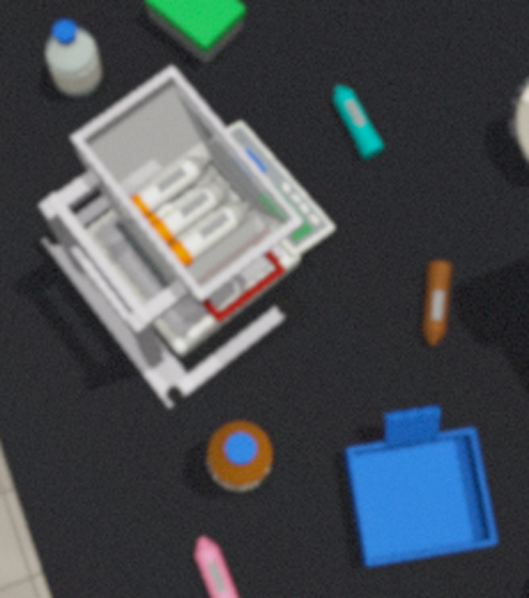

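```bash
cat > h.py <<'E'
import cv2,numpy as np
from station import r,cams,ticket
from scipy.spatial.transform import Rotation as R
np.set_printoptions(precision=4,suppress=True)
def model(n,s=None):
    m=cams.camera_model(n);K=np.array(m['intrinsics']);D=np.array(m['distortion'])
    if n!='wrist': return K,D,np.linalg.inv(np.array(m['extrinsics']))
    T=np.eye(4);T[:3,:3]=s['ee_rot'];T[:3,3]=s['tcp_pos']
    return K,D,T@np.array(m['T_tool_cam'])
def rays(n,px,s=None):
    K,D,T=model(n,s);p=cv2.undistortPoints(np.array(px,float).reshape(-1,1,2),K,D).reshape(-1,2)
    d=np.c_[p,np.ones(len(p))]@T[:3,:3].T
    return T[:3,3],d
def plane(n,px,z,s=None):
    o,d=rays(n,px,s);return o+d*((z-o[2])/d[:,2])[:,None]
def proj(n,P,s=None):
    K,D,T=model(n,s);Ti=np.linalg.inv(T);rv,_=cv2.Rodrigues(Ti[:3,:3])
    return cv2.projectPoints(np.array(P,float).reshape(-1,1,3),rv,Ti[:3,3],K,D)[0].reshape(-1,2)
def tri(a,pa,b,pb,sa=None,sb=None):
    o1,d1=rays(a,[pa],sa);o2,d2=rays(b,[pb],sb);d1=d1[0]/np.linalg.norm(d1[0]);d2=d2[0]/np.linalg.norm(d2[0])
    A=np.c_[d1,-d2];t=np.linalg.lstsq(A,o2-o1,rcond=None)[0]
    p=o1+t[0]*d1;q=o2+t[1]*d2;return (p+q)/2,np.linalg.norm(p-q)
def delta(p,Rm):
    """shift (m) and rotvec (deg), tool axes, from the current measured pose to target"""
    s=r.sense();E=np.array(s['ee_rot'])
    dp=E.T@(np.array(p)-s['tcp_pos']);w=R.from_matrix(E.T@Rm).as_rotvec(degrees=True)
    print('d',dp,'w',w,'ang',np.linalg.norm(w));return dp,w
E
python3 - <<'E'
from h import *
print([a for a in dir(r) if a[0]!='_'],[a for a in dir(cams) if a[0]!='_'])
c=np.array([(412,180),(690,100),(738,262),(465,342)])/3.3+[140,100]
P=plane('top',c,0.331);print(P,P.mean(0))
def ang(v):return np.degrees(np.arctan2(v[1],v[0]))
print('x axis', ang(P[0]-P[3]),ang(P[1]-P[2]),'y', ang(P[0]-P[1])-90,ang(P[3]-P[2])-90)
# key
t=cv2.imread('pics/top0.png');hsv=cv2.cvtColor(t,cv2.COLOR_BGR2HSV)
m=cv2.inRange(hsv,(100,120,60),(130,255,255))
n,l,st,ce=cv2.connectedComponentsWithStats(m)
for i in range(1,n):
    if st[i,4]>30: print(st[i],ce[i])
m2=cv2.cvtColor(cv2.imread('pics/side0.png'),cv2.COLOR_BGR2HSV);m2=cv2.inRange(m2,(100,120,60),(130,255,255))
n,l,st,ce=cv2.connectedComponentsWithStats(m2)
for i in range(1,n):
    if st[i,4]>20: print('side',st[i],ce[i])
E
```

```text
['PlanningError', 'hold_point_z', 'sense'] ['camera_model', 'capture']
[[ 0.6439  0.1109  0.331 ]
 [ 0.7135 -0.1283  0.331 ]
 [ 0.5732 -0.1689  0.331 ]
 [ 0.5046  0.0643  0.331 ]] [ 0.6088 -0.0305  0.331 ]
x axis 18.481109464285172 16.12988807444791 y 16.230205207716693 16.414307276159576
[  13  108   82   44 1640] [ 57.8933 131.4   ]
[412 150  10  10  76] [416.6974 154.2632]
[218 152  12  12 105] [223.8857 157.581 ]
[   4  156   82   48 2367] [ 45.7334 180.2349]
[ 165  192   59   61 2565] [194.4788 222.5517]
[334 205  14  12 113] [340.8584 210.9381]
side [242 127  12  12 101] [247.4356 132.4752]
side [ 369  296   68   71 3593] [401.914  332.7832]
side [318 309  13  13 128] [323.9531 314.5391]
```

Run:
```python
from h import *
c=np.array([(72,137),(173,67),(300,225),(203,297)])/2.3+[220,120]
P=plane('side',c,0.331);print(P,P.mean(0))
print('key top',plane('top',[(340.9,210.9)],0.055))
# tray rim corners from top (z=.05) : mask hull
t=cv2.imread('pics/top0.png');s=cv2.imread('pics/side0.png')
for n,im,(x,y,w,h) in (('top',t,(165,192,59,61)),('side',s,(369,296,68,71))):
    m=cv2.inRange(cv2.cvtColor(im,cv2.COLOR_BGR2HSV),(100,120,60),(130,255,255))
    z=np.zeros_like(m);z[y:y+h,x:x+w]=m[y:y+h,x:x+w]
    cnt=max(cv2.findContours(z,0,2)[0],key=cv2.contourArea);ap=cv2.approxPolyDP(cnt,3,True).reshape(-1,2);print(n,ap.tolist());print(plane(n,ap,0.05)[:,:2])
    v=cv2.resize(im[y-15:y+h+15,x-15:x+w+15],None,fx=5,fy=5,interpolation=cv2.INTER_CUBIC);cv2.imwrite(f'pics/tray_{n}.png',v)
```

```text
[[ 0.7149 -0.1218  0.331 ]
 [ 0.5767 -0.1619  0.331 ]
 [ 0.5131  0.0702  0.331 ]
 [ 0.6425  0.107   0.331 ]] [ 0.6118 -0.0266  0.331 ]
key top [[ 0.4937 -0.115   0.055 ]]
top [[178, 192], [165, 241], [210, 251], [213, 240], [219, 237], [222, 204]]
[[0.558  0.4431]
 [0.3904 0.4846]
 [0.3571 0.3295]
 [0.3943 0.3197]
 [0.4046 0.2994]
 [0.517  0.2907]]
side [[426, 305], [412, 307], [410, 296], [386, 300], [385, 311], [369, 315], [378, 366], [436, 356]]
[[0.3555 0.3384]
 [0.3978 0.3276]
 [0.3897 0.2949]
 [0.4627 0.2784]
 [0.4788 0.3076]
 [0.5283 0.3005]
 [0.5617 0.4471]
 [0.3908 0.487 ]]
```

View pics/tray_top.png

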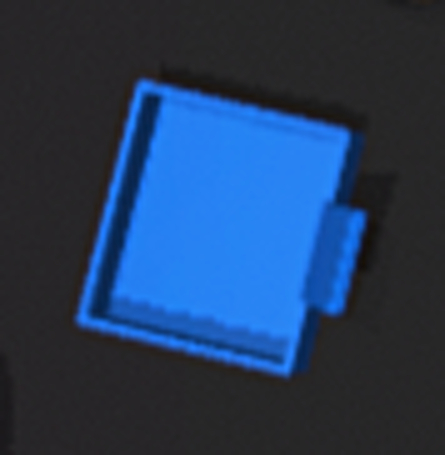

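View pics/tray_side.png

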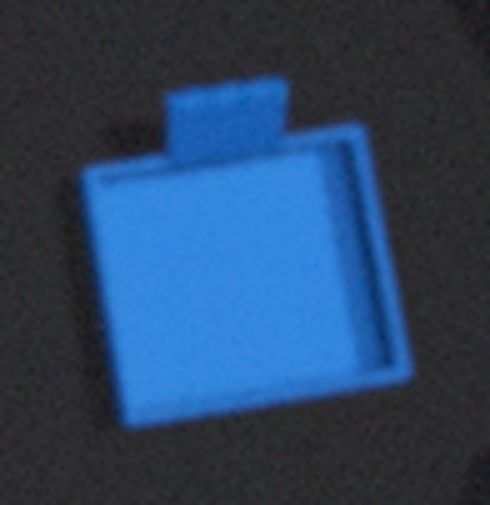

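Run:
```python
from h import *
s=r.sense();delta([0.45,0.34,0.33],np.array(s['ee_rot']))
for n,px,z in (('amber cap',(223.9,157.6),.19),('clear cap',(416.7,154.3),.15),('box',(419,215),.066)): print(n,plane('top',[px],z))
for n,px,z in (('amber cap',(323.9,314.5),.19),('clear cap',(247.4,132.5),.15)): print(n,plane('side',[px],z))
```

```text
d [ 0.3498  0.1823 -0.1079] w [0. 0. 0.] ang 0.0
amber cap [[0.6561 0.2571 0.19  ]]
clear cap [[ 0.6729 -0.3561  0.15  ]]
box [[ 0.4796 -0.378   0.066 ]]
amber cap [[0.6595 0.2598 0.19  ]]
clear cap [[ 0.6757 -0.3558  0.15  ]]
```

{"api": "drive_tool", "payload": {"deltas": [{"dx": 0.1, "dy": 0.05, "dz": -0.1}, {"dx": 0.35, "dy": 0.19, "dz": -0.107}, {"dx": 0.35, "dy": 0.182, "dz": -0.107}, {"dx": 0.35, "dy": 0.182, "dz": -0.107}, {"dx": 0.35, "dy": 0.182, "dz": -0.107}, {"dx": 0.35, "dy": 0.182, "dz": -0.107}, {"dx": 0.35, "dy": 0.182, "dz": -0.107}, {"dx": 0.35, "dy": 0.182, "dz": -0.107}, {"dx": 0.35, "dy": 0.182, "dz": -0.107}, {"dx": 0.35, "dy": 0.182, "dz": -0.107}, {"dx": 0.35, "dy": 0.182, "dz": -0.107}, {"dx": 0.35, "dy": 0.182, "dz": -0.107}]}}

```text
schema error: expected keys dx, dy, dz, wx, wy, wz
```

{"api": "drive_tool", "payload": {"deltas": [{"dx": 0.35, "dy": 0.182, "dz": -0.107, "wx": 0, "wy": 0, "wz": 0}, {"dx": 0.35, "dy": 0.182, "dz": -0.107, "wx": 0, "wy": 0, "wz": 0}, {"dx": 0.35, "dy": 0.182, "dz": -0.107, "wx": 0, "wy": 0, "wz": 0}, {"dx": 0.35, "dy": 0.182, "dz": -0.107, "wx": 0, "wy": 0, "wz": 0}, {"dx": 0.35, "dy": 0.182, "dz": -0.107, "wx": 0, "wy": 0, "wz": 0}, {"dx": 0.35, "dy": 0.182, "dz": -0.107, "wx": 0, "wy": 0, "wz": 0}, {"dx": 0.35, "dy": 0.182, "dz": -0.107, "wx": 0, "wy": 0, "wz": 0}, {"dx": 0.35, "dy": 0.182, "dz": -0.107, "wx": 0, "wy": 0, "wz": 0}, {"dx": 0.35, "dy": 0.182, "dz": -0.107, "wx": 0, "wy": 0, "wz": 0}, {"dx": 0.35, "dy": 0.182, "dz": -0.107, "wx": 0, "wy": 0, "wz": 0}, {"dx": 0.35, "dy": 0.182, "dz": -0.107, "wx": 0, "wy": 0, "wz": 0}, {"dx": 0.35, "dy": 0.182, "dz": -0.107, "wx": 0, "wy": 0, "wz": 0}]}}

```text
time_s: 1.35
tcp_pos: [0.4493, 0.3412, 0.3288]
ee_rot: [[0.968, -0.25, -0.001], [-0.25, -0.968, -0.001], [-0.001, 0.001, -1.0]]
wrist_force: [0.3, 0.5, -0.3]
gripper_width: 0.999
```

```bash
cat > look.py <<'E'
import sys,pickle
from h import *
n=sys.argv[1];s=r.sense();im=cams.capture('wrist');cv2.imwrite(f'pics/{n}.png',im[:,:,::-1]);pickle.dump({k:s[k] for k in('tcp_pos','ee_rot')},open(f'pics/{n}.pkl','wb'))
print(s['time_s'],s['tcp_pos'],np.array(s['ee_rot']).tolist(),s['joints'])
E
python3 look.py w1
```

```text
1.35 [0.4493 0.3412 0.3288] [[0.9681461812251545, -0.2503830643833007, -0.0011370352581361342], [-0.25038407724353867, -0.9681462081106872, -0.0008564950668880338], [-0.000886364514176068, 0.001113907952147634, -0.9999989867829976]] [ 53.6582  12.9496   2.5958  -0.0238 -79.7243  21.8458]
```

View pics/w1.png

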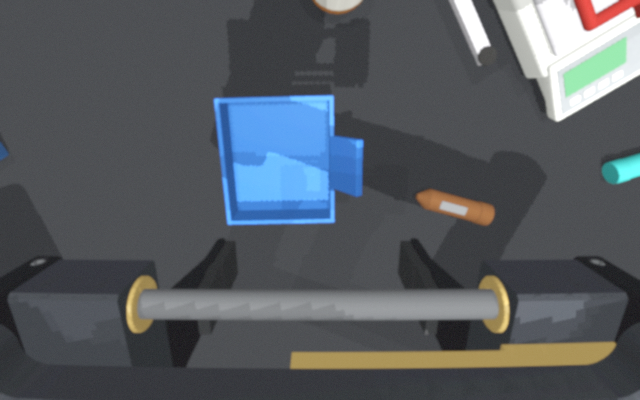

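Run:
```python
from h import *;import pickle
s=pickle.load(open('pics/w1.pkl','rb'));im=cv2.imread('pics/w1.png')
v=cv2.resize(im[80:240,200:380],None,fx=4,fy=3.7*4/3.7,interpolation=cv2.INTER_CUBIC);cv2.imwrite('pics/w1c.png',v)
P=plane('wrist',[(215,98),(334,96),(335,223),(228,224)],.05,s)[:,:2];print(P,P.mean(0))
a=lambda v:np.degrees(np.arctan2(v[1],v[0]))
print(a(P[0]-P[3]),a(P[1]-P[2]),a(P[0]-P[1])-90,a(P[3]-P[2])-90)
# grip top edge two corners z = .0755+.0164
G=plane('wrist',[(363,139),(361,196)],.0919,s);print(G,G.mean(0))
```

```text
[[0.557  0.4472]
 [0.5212 0.3013]
 [0.3544 0.3405]
 [0.3908 0.4872]] [0.4559 0.394 ]
-13.52845017695162 -13.241780879578725 -13.776846939227681 -13.967958530417675
[[0.4662 0.2816 0.0919]
 [0.3979 0.2989 0.0919]] [0.4321 0.2902 0.0919]
```

View pics/w1c.png

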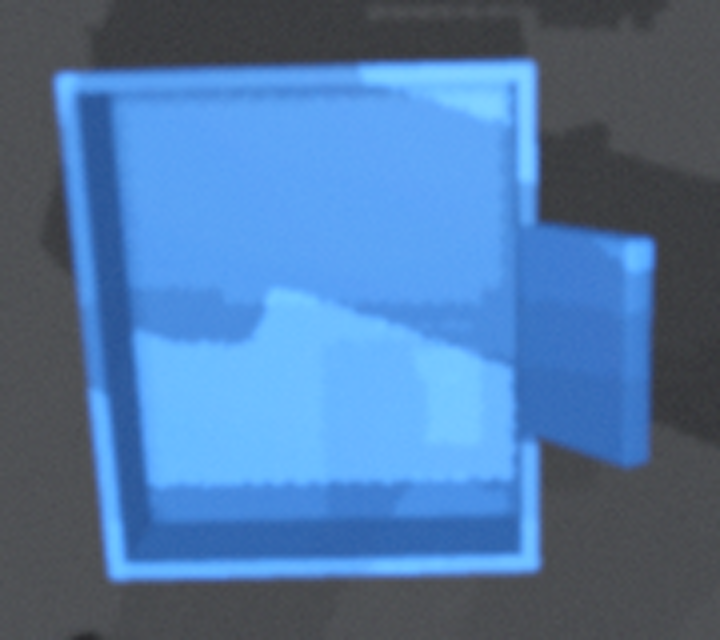

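```bash
cat >> h.py <<'E'
def fr(yaw):
    c,s_=np.cos(np.radians(yaw)),np.sin(np.radians(yaw));return np.array([[c,-s_,0],[s_,c,0],[0,0,1.]])
def toolR(yaw,tilt):
    """tool x = local x; tool z points +y by tilt from straight down"""
    t=np.radians(tilt);y=np.array([0,-np.cos(t),-np.sin(t)]);z=np.array([0,np.sin(t),-np.cos(t)])
    return fr(yaw)@np.c_[np.cross(y,z),y,z]
E
python3 - <<'E'
from h import *
F=fr(-13.6);c=np.array([.456,.393,.025]);T=toolR(-13.6,35)
g=c+F@[0,-.093,.0505];tcp=g+T[:,2]*.017;print(g,tcp,T)
delta(tcp-.09*T[:,2],T);delta(tcp,T)
E
```

```text
[0.4341 0.3026 0.0755] [0.4364 0.3121 0.0616] [[ 0.972  -0.1926  0.1349]
 [-0.2351 -0.7962  0.5575]
 [ 0.     -0.5736 -0.8192]]
d [-0.0042  0.083   0.1937] w [35.0551 -0.2304 -0.8665] ang 35.066587675276935
d [-0.0049  0.0313  0.2674] w [35.0551 -0.2304 -0.8665] ang 35.066587675276935
```

{"api": "drive_tool", "payload": {"deltas": [{"dx": -0.004, "dy": 0.083, "dz": 0.1, "wx": 35.05, "wy": -0.2, "wz": -0.9}, {"dx": -0.004, "dy": 0.083, "dz": 0.1, "wx": 35.05, "wy": -0.2, "wz": -0.9}, {"dx": -0.004, "dy": 0.083, "dz": 0.1, "wx": 35.05, "wy": -0.2, "wz": -0.9}, {"dx": -0.004, "dy": 0.083, "dz": 0.194, "wx": 35.05, "wy": -0.2, "wz": -0.9}, {"dx": -0.004, "dy": 0.083, "dz": 0.194, "wx": 35.05, "wy": -0.2, "wz": -0.9}, {"dx": -0.004, "dy": 0.083, "dz": 0.194, "wx": 35.05, "wy": -0.2, "wz": -0.9}, {"dx": -0.004, "dy": 0.083, "dz": 0.194, "wx": 35.05, "wy": -0.2, "wz": -0.9}, {"dx": -0.004, "dy": 0.083, "dz": 0.194, "wx": 35.05, "wy": -0.2, "wz": -0.9}, {"dx": -0.004, "dy": 0.083, "dz": 0.194, "wx": 35.05, "wy": -0.2, "wz": -0.9}]}}

```text
time_s: 2.3
tcp_pos: [0.4261, 0.2623, 0.1372]
ee_rot: [[0.972, -0.19, 0.138], [-0.235, -0.795, 0.559], [0.004, -0.576, -0.818]]
wrist_force: [-0.7, 1.1, 0.2]
gripper_width: 1.003
```

```bash
python3 look.py w2
python3 - <<'E'
from h import *
F=fr(-13.6);c=np.array([.456,.393,.025]);T=toolR(-13.6,35)
g=c+F@[0,-.093,.0505];tcp=g+T[:,2]*.017
delta(tcp,T)
E
```

```text
2.3 [0.4261 0.2623 0.1372] [[0.9720946239252495, -0.18961628781715453, 0.13812206749853473], [-0.23455616920807026, -0.795489146045089, 0.5587310820161073], [0.003930091864435158, -0.5755368640833504, -0.8177663923511652]] [ 30.6089   9.4177 -25.3814 -42.9319 -37.0671  76.7497]
d [-0.0019  0.002   0.0911] w [-0.1576 -0.1743  0.1533] ang 0.28059998866932717
```

View pics/w2.png

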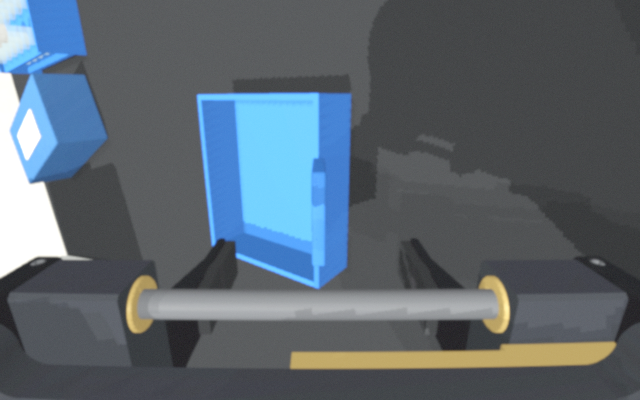

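{"api": "drive_tool", "payload": {"deltas": [{"dx": -0.002, "dy": 0.002, "dz": 0.03, "wx": 0, "wy": 0, "wz": 0}, {"dx": -0.002, "dy": 0.002, "dz": 0.06, "wx": 0, "wy": 0, "wz": 0}, {"dx": -0.002, "dy": 0.002, "dz": 0.08, "wx": 0, "wy": 0, "wz": 0}, {"dx": -0.002, "dy": 0.002, "dz": 0.091, "wx": 0, "wy": 0, "wz": 0}, {"dx": -0.002, "dy": 0.002, "dz": 0.091, "wx": 0, "wy": 0, "wz": 0}, {"dx": -0.002, "dy": 0.002, "dz": 0.091, "wx": 0, "wy": 0, "wz": 0}]}}

```text
time_s: 2.95
tcp_pos: [0.4359, 0.311, 0.0608]
ee_rot: [[0.972, -0.191, 0.138], [-0.236, -0.795, 0.558], [0.003, -0.575, -0.818]]
wrist_force: [-0.4, -0.2, 0.2]
gripper_width: 1.002
```

{"api": "drive_tool", "payload": {"deltas": [{"dx": 0, "dy": 0, "dz": 0, "wx": 0, "wy": 0, "wz": 0}, {"dx": 0, "dy": 0, "dz": 0, "wx": 0, "wy": 0, "wz": 0}, {"dx": 0, "dy": 0, "dz": 0, "wx": 0, "wy": 0, "wz": 0}, {"dx": 0, "dy": 0, "dz": 0, "wx": 0, "wy": 0, "wz": 0}, {"dx": 0, "dy": 0, "dz": 0, "wx": 0, "wy": 0, "wz": 0}, {"dx": 0, "dy": 0, "dz": 0, "wx": 0, "wy": 0, "wz": 0}, {"dx": 0, "dy": 0, "dz": 0, "wx": 0, "wy": 0, "wz": 0}, {"dx": 0, "dy": 0, "dz": 0, "wx": 0, "wy": 0, "wz": 0}], "gripper": 0}}

```text
time_s: 3.75
tcp_pos: [0.4357, 0.3108, 0.0598]
ee_rot: [[0.972, -0.193, 0.137], [-0.237, -0.796, 0.558], [0.001, -0.574, -0.819]]
wrist_force: [0.8, -0.4, 0.4]
gripper_width: 0.357
```

```bash
python3 look.py w3
```

```text
3.75 [0.4357 0.3108 0.0598] [[0.9715631787463378, -0.1931697225135319, 0.1369322752617392], [-0.23677726545196615, -0.7956153040822491, 0.5576134991866672], [0.0012313689133548393, -0.5741791934702574, -0.8187287325582533]] [ 33.0907  19.4528 -24.1757 -52.2894 -29.7375  85.9089]
```

View pics/w3.png

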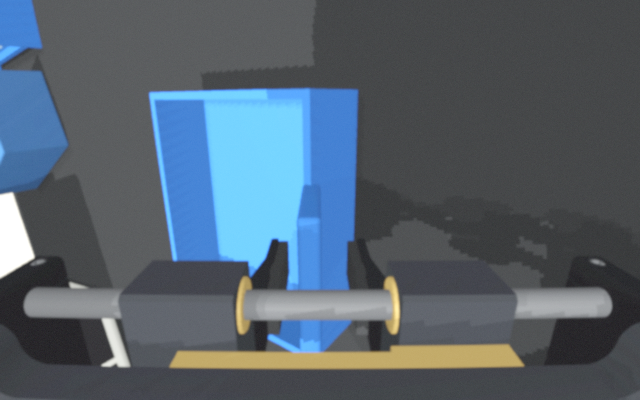

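{"api": "drive_tool", "payload": {"deltas": [{"dx": 0, "dy": 0, "dz": 0, "wx": 0, "wy": 0, "wz": 0}, {"dx": 0, "dy": 0, "dz": 0, "wx": 0, "wy": 0, "wz": 0}, {"dx": 0, "dy": 0, "dz": 0, "wx": 0, "wy": 0, "wz": 0}, {"dx": 0, "dy": 0, "dz": 0, "wx": 0, "wy": 0, "wz": 0}, {"dx": 0, "dy": 0, "dz": 0, "wx": 0, "wy": 0, "wz": 0}, {"dx": 0, "dy": 0, "dz": 0, "wx": 0, "wy": 0, "wz": 0}, {"dx": 0, "dy": 0, "dz": 0, "wx": 0, "wy": 0, "wz": 0}]}}

```text
time_s: 4.5
tcp_pos: [0.4366, 0.3121, 0.0612]
ee_rot: [[0.972, -0.192, 0.139], [-0.236, -0.794, 0.56], [0.003, -0.577, -0.817]]
wrist_force: [-0.3, 1.8, 6.1]
gripper_width: 0.112
```

```bash
python3 look.py w4;python3 - <<'E'
from h import *
s=r.sense();p=np.array(s['tcp_pos']);delta(p+[0,0,.12],np.array(s['ee_rot']))
E
```

```text
4.5 [0.4366 0.3121 0.0612] [[0.9716362911686397, -0.19156292986025367, 0.13865987735248503], [-0.23646219137488475, -0.7942723757218769, 0.5596579537675783], [0.0029239928587506737, -0.576571796976301, -0.8170412555050577]] [ 33.1232  19.3834 -24.0469 -52.3394 -29.7597  85.9189]
d [ 0.0004 -0.0692 -0.098 ] w [0. 0. 0.] ang 0.0
```

View pics/w4.png

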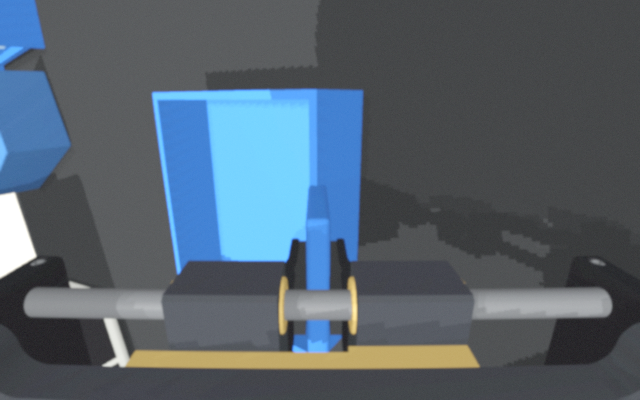

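{"api": "drive_tool", "payload": {"deltas": [{"dx": 0, "dy": -0.006, "dz": -0.008, "wx": 0, "wy": 0, "wz": 0}, {"dx": 0, "dy": -0.017, "dz": -0.024, "wx": 0, "wy": 0, "wz": 0}, {"dx": 0, "dy": -0.035, "dz": -0.049, "wx": 0, "wy": 0, "wz": 0}, {"dx": 0, "dy": -0.052, "dz": -0.074, "wx": 0, "wy": 0, "wz": 0}, {"dx": 0, "dy": -0.063, "dz": -0.09, "wx": 0, "wy": 0, "wz": 0}, {"dx": 0, "dy": -0.069, "dz": -0.098, "wx": 0, "wy": 0, "wz": 0}, {"dx": 0, "dy": -0.069, "dz": -0.098, "wx": 0, "wy": 0, "wz": 0}, {"dx": 0, "dy": -0.069, "dz": -0.098, "wx": 0, "wy": 0, "wz": 0}]}}

```text
time_s: 5.35
tcp_pos: [0.4345, 0.3103, 0.1779]
ee_rot: [[0.972, -0.195, 0.135], [-0.237, -0.797, 0.556], [-0.001, -0.572, -0.82]]
wrist_force: [0.0, -0.3, -2.6]
gripper_width: 0.112
```

```bash
python3 look.py w5;cat >> h.py <<'E'
HC=np.array([.6103,-.0286,0]);HY=16.4;F_H=fr(HY)
# tcp in tray frame (underside centre) at grasp
Q=fr(-13.6).T@(np.array([.4366,.3121,.0612])-[.456,.393,0]);RQ=35.1
def tray_t(x,y,z,dyaw=0):
    """target tcp for tray underside centre at hopper (x,y), height z"""
    return HC+F_H@np.array([x,y,z])+fr(HY+dyaw)@Q, toolR(HY+dyaw,35.1)
E
python3 - <<'E'
from h import *
print(Q)
p,T=tray_t(-.27,-.058,.12);print(p);delta(p,T)
p,T=tray_t(-.27,-.058,.12,-15);print(p);delta(p+[-.0,.25,0],T)
E
```

```text
5.35 [0.4345 0.3103 0.1779] [[0.9715516547864721, -0.19490527659523216, 0.13453369554503325], [-0.23682451598781565, -0.7965922100399295, 0.5561969071568428], [-0.0012372181717600244, -0.5722349028668532, -0.8200888276474437]] [ 37.5859   7.8716 -21.8472 -36.1391 -37.4606  63.3903]
[ 0.0002 -0.0832  0.0612]
[ 0.3913 -0.2402  0.1812]
d [ 0.0884  0.445  -0.3148] w [  0.1886 -17.1929 -24.7152] ang 30.1076701175148
[ 0.3699 -0.2436  0.1812]
d [ 0.0091  0.2528 -0.1806] w [  0.2042  -8.5899 -12.4275] ang 15.108592644779806
```

View pics/w5.png

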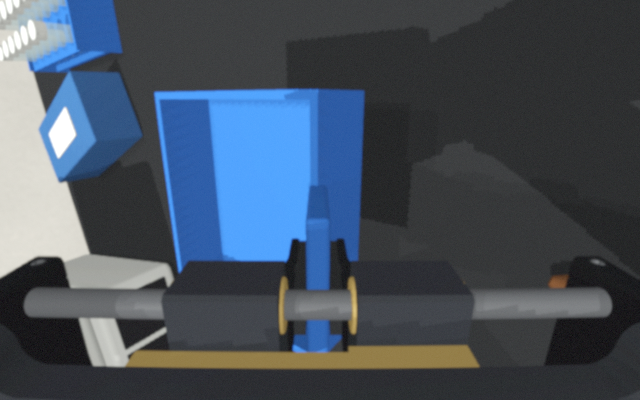

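{"api": "drive_tool", "payload": {"deltas": [{"dx": 0.002, "dy": 0.009, "dz": -0.006, "wx": 0, "wy": -0.3, "wz": -0.5}, {"dx": 0.005, "dy": 0.027, "dz": -0.019, "wx": 0, "wy": -1.0, "wz": -1.5}, {"dx": 0.011, "dy": 0.053, "dz": -0.038, "wx": 0, "wy": -2.1, "wz": -3.0}, {"dx": 0.017, "dy": 0.085, "dz": -0.06, "wx": 0, "wy": -3.3, "wz": -4.7}, {"dx": 0.024, "dy": 0.12, "dz": -0.085, "wx": 0, "wy": -4.6, "wz": -6.7}, {"dx": 0.031, "dy": 0.156, "dz": -0.11, "wx": 0.1, "wy": -6.0, "wz": -8.6}, {"dx": 0.038, "dy": 0.191, "dz": -0.135, "wx": 0.1, "wy": -7.4, "wz": -10.6}, {"dx": 0.045, "dy": 0.227, "dz": -0.161, "wx": 0.1, "wy": -8.8, "wz": -12.6}, {"dx": 0.052, "dy": 0.263, "dz": -0.186, "wx": 0.1, "wy": -10.1, "wz": -14.6}, {"dx": 0.059, "dy": 0.298, "dz": -0.211, "wx": 0.1, "wy": -11.5, "wz": -16.5}, {"dx": 0.066, "dy": 0.334, "dz": -0.236, "wx": 0.1, "wy": -12.9, "wz": -18.5}, {"dx": 0.072, "dy": 0.365, "dz": -0.258, "wx": 0.2, "wy": -14.1, "wz": -20.3}, {"dx": 0.078, "dy": 0.392, "dz": -0.277, "wx": 0.2, "wy": -15.1, "wz": -21.7}, {"dx": 0.082, "dy": 0.414, "dz": -0.293, "wx": 0.2, "wy": -16.0, "wz": -23.0}, {"dx": 0.086, "dy": 0.432, "dz": -0.305, "wx": 0.2, "wy": -16.7, "wz": -24.0}, {"dx": 0.088, "dy": 0.441, "dz": -0.312, "wx": 0.2, "wy": -17.0, "wz": -24.5}, {"dx": 0.088, "dy": 0.445, "dz": -0.315, "wx": 0.2, "wy": -17.2, "wz": -24.7}, {"dx": 0.088, "dy": 0.445, "dz": -0.315, "wx": 0.2, "wy": -17.2, "wz": -24.7}, {"dx": 0.088, "dy": 0.445, "dz": -0.315, "wx": 0.2, "wy": -17.2, "wz": -24.7}]}}

```text
time_s: 7.3
tcp_pos: [0.3921, -0.2387, 0.1821]
ee_rot: [[0.959, 0.233, -0.16], [0.283, -0.783, 0.554], [0.004, -0.576, -0.817]]
wrist_force: [0.1, -0.3, -3.7]
gripper_width: 0.111
```

```bash
python3 look.py w6
python3 - <<'E'
from h import *
for n in('top','side'):cv2.imwrite(f'pics/{n}1.png',cams.capture(n)[:,:,::-1])
for a in ((-.27,-.058,.08),(-.10,-.058,.08),(0,-.058,.08),(0,-.058,.066)):
    p,T=tray_t(*a);print(p);delta(p,T)
E
```

```text
7.3 [ 0.3921 -0.2387  0.1821] [[0.9592226670753913, 0.23328452618111672, -0.15959387461060365], [0.28261981584270357, -0.7831441428026916, 0.5539054894897448], [0.004232571536253195, -0.5764230923881254, -0.8171404431919285]] [-28.7645  24.2734  -1.6254 -24.1278 -90.4992 140.7842]
[ 0.3913 -0.2402  0.1412]
d [-0.0013  0.0247  0.0331] w [-0.0596 -0.1762  0.1888] ang 0.2649901508386259
[ 0.5544 -0.1922  0.1412]
d [0.1686 0.0253 0.0336] w [-0.0596 -0.1762  0.1888] ang 0.2649901508386259
[ 0.6503 -0.164   0.1412]
d [0.2686 0.0256 0.0339] w [-0.0596 -0.1762  0.1888] ang 0.2649901508386259
[ 0.6503 -0.164   0.1272]
d [0.2686 0.0337 0.0454] w [-0.0596 -0.1762  0.1888] ang 0.2649901508386259
```

View pics/w6.png

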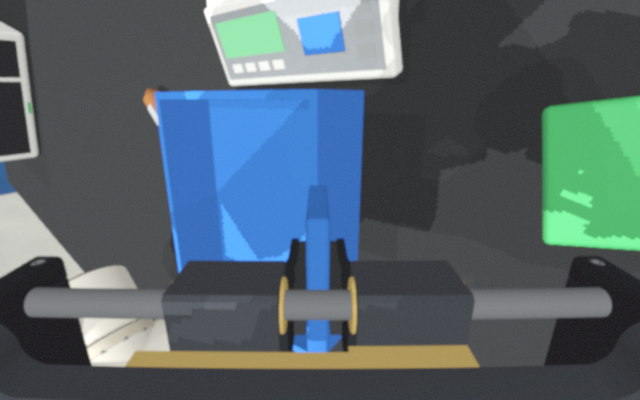

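View pics/top1.png

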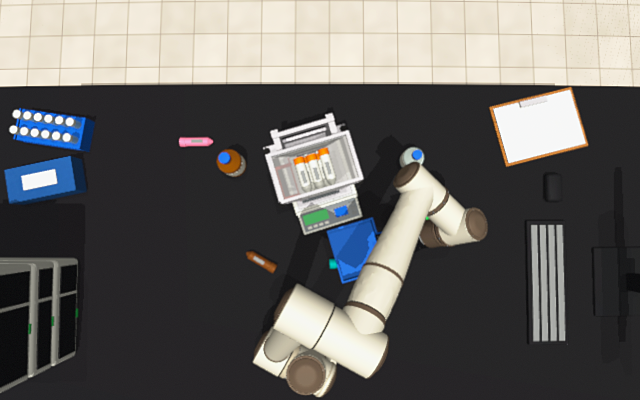

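View pics/side1.png

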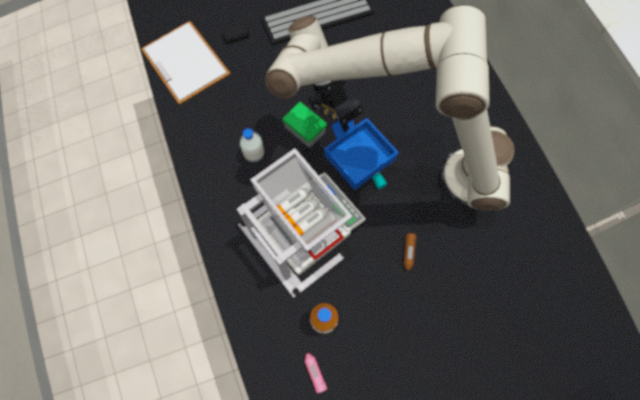

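Run:
```python
from h import *
print(tri('top',(409,177),'side',(285,78)))
print(tri('top',(475,224),'side',(300,28)))
print(tri('top',(300,300),'side',(462,30)))
i=cv2.imread('pics/side1.png');cv2.imwrite('pics/s1c.png',cv2.resize(i[0:220,230:510],None,fx=2.8,fy=2.7))
```

```text
(array([ 0.5585, -0.2618,  0.5189]), np.float64(0.00411061059970282))
(array([ 0.4488, -0.4481,  0.4414]), np.float64(0.004834582625419026))
(array([ 0.3184, -0.0162,  0.8688]), np.float64(0.0010613913202521426))
```

View pics/s1c.png

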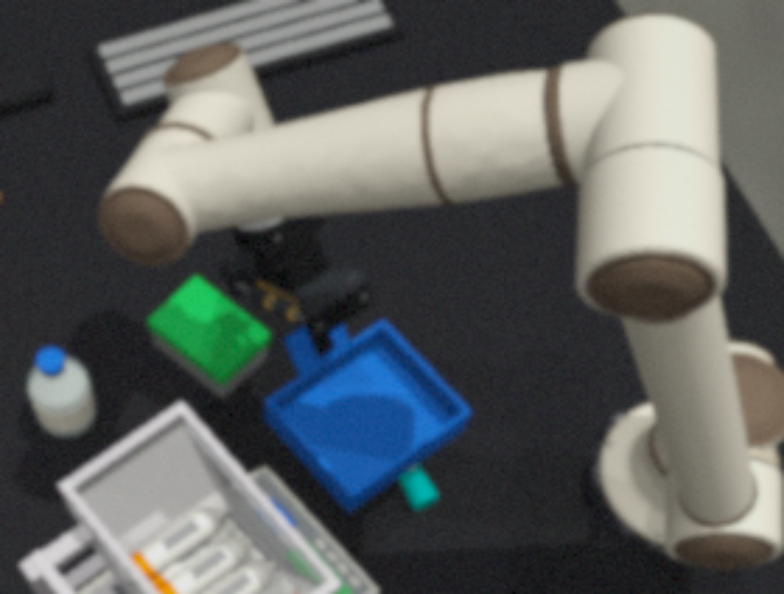

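{"api": "drive_tool", "payload": {"deltas": [{"dx": 0.0, "dy": 0.008, "dz": 0.011, "wx": 0, "wy": -0.1, "wz": 0.1}, {"dx": 0.0, "dy": 0.018, "dz": 0.024, "wx": 0, "wy": -0.1, "wz": 0.1}, {"dx": 0.0, "dy": 0.025, "dz": 0.033, "wx": 0, "wy": -0.2, "wz": 0.2}, {"dx": 0.012, "dy": 0.025, "dz": 0.033, "wx": 0, "wy": -0.2, "wz": 0.2}, {"dx": 0.033, "dy": 0.025, "dz": 0.033, "wx": 0, "wy": -0.2, "wz": 0.2}, {"dx": 0.063, "dy": 0.025, "dz": 0.034, "wx": 0, "wy": -0.2, "wz": 0.2}, {"dx": 0.093, "dy": 0.025, "dz": 0.034, "wx": 0, "wy": -0.2, "wz": 0.2}, {"dx": 0.123, "dy": 0.025, "dz": 0.034, "wx": 0, "wy": -0.2, "wz": 0.2}, {"dx": 0.15, "dy": 0.025, "dz": 0.034, "wx": 0, "wy": -0.2, "wz": 0.2}, {"dx": 0.165, "dy": 0.025, "dz": 0.034, "wx": 0, "wy": -0.2, "wz": 0.2}, {"dx": 0.17, "dy": 0.025, "dz": 0.034, "wx": 0, "wy": -0.2, "wz": 0.2}, {"dx": 0.17, "dy": 0.025, "dz": 0.034, "wx": 0, "wy": -0.2, "wz": 0.2}]}}

```text
time_s: 8.65
tcp_pos: [0.556, -0.1917, 0.1404]
ee_rot: [[0.959, 0.23, -0.164], [0.283, -0.784, 0.552], [-0.001, -0.576, -0.817]]
wrist_force: [-0.3, -0.8, -3.4]
gripper_width: 0.11
```

```bash
python3 look.py w7
python3 - <<'E'
from h import *
for n in('top','side'):cv2.imwrite(f'pics/{n}2.png',cams.capture(n)[:,:,::-1])
i=cv2.imread('pics/side2.png');cv2.imwrite('pics/s2c.png',cv2.resize(i[20:320,200:480],None,fx=2,fy=2))
for a in ((0,-.058,.08),(0,-.058,.066)):
    p,T=tray_t(*a);print(p);delta(p,T)
E
```

```text
8.65 [ 0.556  -0.1917  0.1404] [[0.9591856204706775, 0.23037932696523108, -0.16397655682849505], [0.28277407624139494, -0.7841685341533764, 0.5523753541293918], [-0.0013293938872083824, -0.576198816165733, -0.8173084833531953]] [-19.2261  35.6404  13.4    -27.8768 -90.1335 131.1817]
[ 0.6503 -0.164   0.1412]
d [ 0.0997 -0.0007 -0.0002] w [-0.088   0.0401 -0.1056] ang 0.1431937722597012
[ 0.6503 -0.164   0.1272]
d [0.0997 0.0074 0.0113] w [-0.088   0.0401 -0.1056] ang 0.1431937722597012
```

View pics/w7.png

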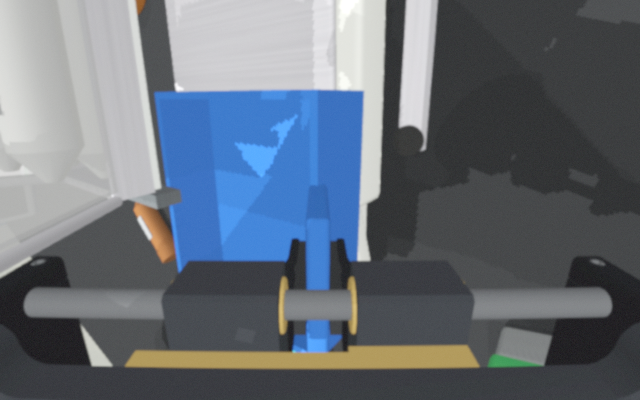

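View pics/top2.png

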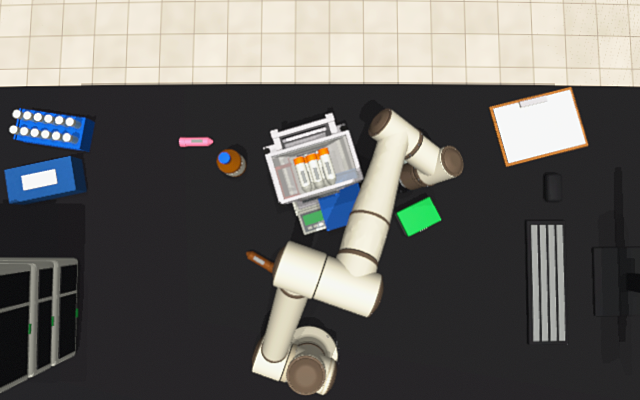

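View pics/s2c.png

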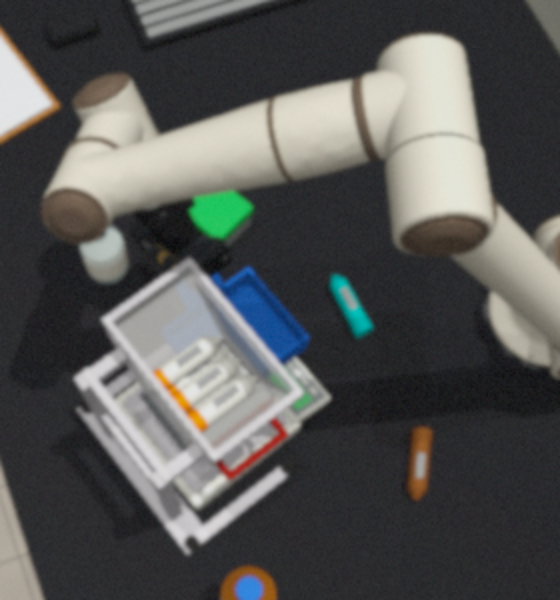

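{"api": "drive_tool", "payload": {"deltas": [{"dx": 0.01, "dy": 0, "dz": 0, "wx": 0, "wy": 0, "wz": 0}, {"dx": 0.03, "dy": 0, "dz": 0, "wx": 0, "wy": 0, "wz": 0}, {"dx": 0.055, "dy": 0, "dz": 0, "wx": 0, "wy": 0, "wz": 0}, {"dx": 0.08, "dy": 0, "dz": 0, "wx": 0, "wy": 0, "wz": 0}, {"dx": 0.095, "dy": 0, "dz": 0, "wx": 0, "wy": 0, "wz": 0}, {"dx": 0.1, "dy": 0, "dz": 0, "wx": 0, "wy": 0, "wz": 0}, {"dx": 0.1, "dy": 0, "dz": 0, "wx": 0, "wy": 0, "wz": 0}]}}

```text
time_s: 9.5
tcp_pos: [0.6515, -0.1639, 0.1402]
ee_rot: [[0.959, 0.23, -0.164], [0.282, -0.784, 0.553], [-0.002, -0.576, -0.817]]
wrist_force: [-0.7, -0.2, -2.5]
gripper_width: 0.109
```

```bash
python3 look.py w8
python3 - <<'E'
from h import *
for n in('top','side'):cv2.imwrite(f'pics/{n}3.png',cams.capture(n)[:,:,::-1])
i=cv2.imread('pics/side3.png');cv2.imwrite('pics/s3c.png',cv2.resize(i[20:320,200:480],None,fx=2,fy=2))
for a in ((0,-.058,.08),(0,-.058,.065)):
    p,T=tray_t(*a);print(p);delta(p,T)
E
```

```text
9.5 [ 0.6515 -0.1639  0.1402] [[0.9594083777444066, 0.22959225135132502, -0.16377717433536418], [0.28201607147026486, -0.7842958310931523, 0.5525821068062015], [-0.001581185101348447, -0.5763396979640841, -0.8172086957468963]] [-15.088   42.1395  26.5856 -29.4834 -94.1162 124.4885]
[ 0.6503 -0.164   0.1412]
d [-0.0002 -0.0008 -0.    ] w [-0.0842  0.0367 -0.117 ] ang 0.14874040290634075
[ 0.6503 -0.164   0.1262]
d [-0.0002  0.0078  0.0122] w [-0.0842  0.0367 -0.117 ] ang 0.14874040290634075
```

View pics/w8.png

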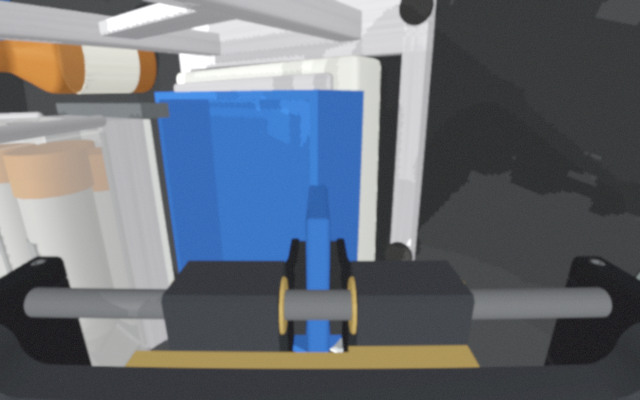

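View pics/s3c.png

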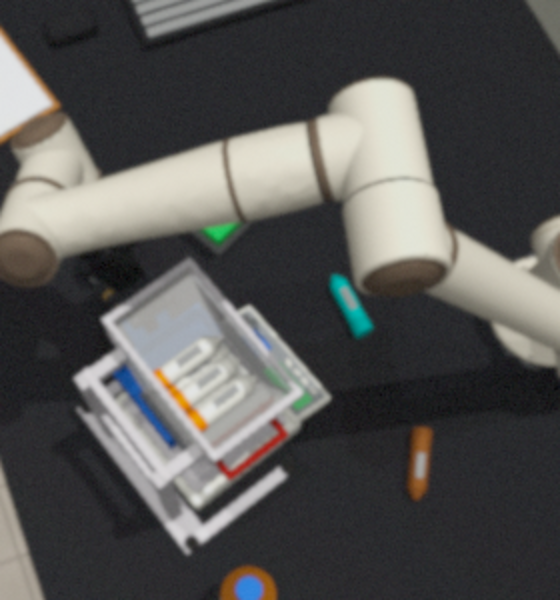

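Run:
```python
from h import *
i=cv2.imread('pics/w8.png');cv2.imwrite('pics/w8c.png',cv2.resize(i[30:270,20:450],None,fx=1.85,fy=1.85*1.3,interpolation=cv2.INTER_CUBIC))
```

```text
(no output)
```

View pics/w8c.png

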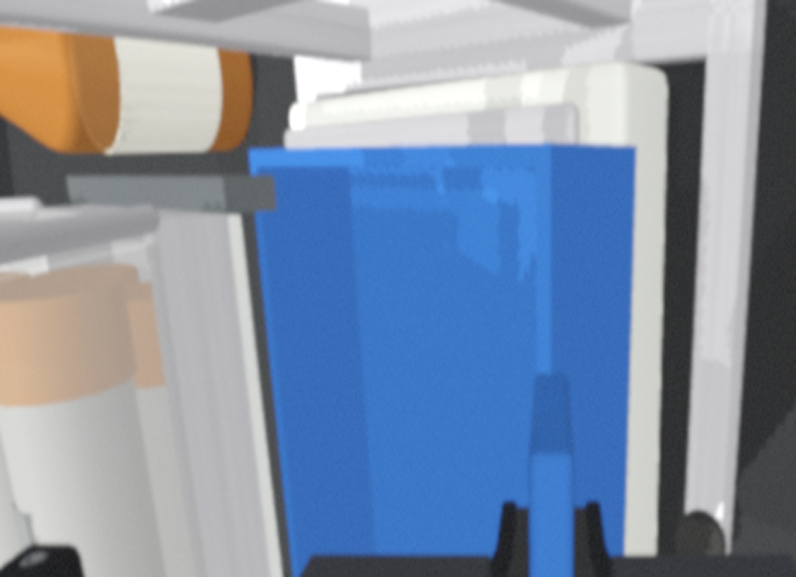

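Run:
```python
from h import *;import pickle
s=pickle.load(open('pics/w8.pkl','rb'))
for n,px,z in (('pan corner exp 92,-95',(332.4,73.2),.065),('scale rear corner',(380.5,58),.055),('foot front end -60,-140',(400,249),.012),('foot rear end 150',(416,10),.012),('tray far -y rim corner',(20+636/1.85,30+148/2.405),.08+.05),('tray far -y rim corner',(20+552/1.85,30+148/2.405),.08+.05),('tray far +y',(20+250/1.85,30+148/2.405),.13)):
    p=plane('wrist',[px],z,s)[0];print(n,F_H.T@(p-HC))
```

```text
pan corner exp 92,-95 [ 0.0984 -0.1001  0.065 ]
scale rear corner [ 0.1074 -0.1312  0.055 ]
foot front end -60,-140 [-0.046  -0.1388  0.012 ]
foot rear end 150 [ 0.143  -0.1372  0.012 ]
tray far -y rim corner [ 0.086 -0.159  0.13 ]
tray far -y rim corner [ 0.0861 -0.1338  0.13  ]
tray far +y [0.0871 0.0148 0.13  ]
```

{"api": "drive_tool", "payload": {"deltas": [{"dx": 0, "dy": 0.002, "dz": 0.003, "wx": 0, "wy": 0, "wz": 0}, {"dx": 0, "dy": 0.004, "dz": 0.006, "wx": 0, "wy": 0, "wz": 0}, {"dx": 0, "dy": 0.006, "dz": 0.009, "wx": 0, "wy": 0, "wz": 0}, {"dx": 0, "dy": 0.007, "dz": 0.011, "wx": 0, "wy": 0, "wz": 0}, {"dx": 0, "dy": 0.0075, "dz": 0.0117, "wx": 0, "wy": 0, "wz": 0}, {"dx": 0, "dy": 0.0075, "dz": 0.0117, "wx": 0, "wy": 0, "wz": 0}]}}

```text
time_s: 10.25
tcp_pos: [0.6511, -0.1635, 0.1268]
ee_rot: [[0.959, 0.23, -0.163], [0.282, -0.784, 0.553], [-0.001, -0.576, -0.817]]
wrist_force: [-0.3, 0.6, -1.7]
gripper_width: 0.115
```

{"api": "drive_tool", "payload": {"deltas": [{"dx": 0, "dy": 0.0004, "dz": 0.0006, "wx": 0, "wy": 0, "wz": 0}, {"dx": 0, "dy": 0.0004, "dz": 0.0006, "wx": 0, "wy": 0, "wz": 0}, {"dx": 0, "dy": 0.0004, "dz": 0.0006, "wx": 0, "wy": 0, "wz": 0}]}}

```text
time_s: 10.55
tcp_pos: [0.6512, -0.1637, 0.1265]
ee_rot: [[0.959, 0.23, -0.163], [0.282, -0.785, 0.552], [-0.001, -0.576, -0.818]]
wrist_force: [-0.1, -0.4, 0.9]
gripper_width: 0.113
```

{"api": "drive_tool", "payload": {"deltas": [{"dx": 0, "dy": 0, "dz": 0, "wx": 0, "wy": 0, "wz": 0}, {"dx": 0, "dy": 0, "dz": 0, "wx": 0, "wy": 0, "wz": 0}, {"dx": 0, "dy": 0, "dz": 0, "wx": 0, "wy": 0, "wz": 0}, {"dx": 0, "dy": 0, "dz": 0, "wx": 0, "wy": 0, "wz": 0}, {"dx": 0, "dy": 0, "dz": -0.02, "wx": 0, "wy": 0, "wz": 0}, {"dx": 0, "dy": 0, "dz": -0.05, "wx": 0, "wy": 0, "wz": 0}, {"dx": 0, "dy": 0, "dz": -0.09, "wx": 0, "wy": 0, "wz": 0}, {"dx": 0, "dy": 0, "dz": -0.11, "wx": 0, "wy": 0, "wz": 0}, {"dx": 0, "dy": 0, "dz": -0.11, "wx": 0, "wy": 0, "wz": 0}], "gripper": 1}}

```text
time_s: 11.45
tcp_pos: [0.6703, -0.2264, 0.2186]
ee_rot: [[0.96, 0.232, -0.157], [0.28, -0.787, 0.55], [0.004, -0.572, -0.82]]
wrist_force: [-1.0, -0.2, 0.4]
gripper_width: 0.846
```

```bash
python3 look.py w9
python3 - <<'E'
from h import *
for n in('top','side'):cv2.imwrite(f'pics/{n}4.png',cams.capture(n)[:,:,::-1])
E
```

```text
11.45 [ 0.6703 -0.2264  0.2186] [[0.9600324739601284, 0.23163145050604317, -0.15711308054538983], [0.27986155652354733, -0.7866225184540157, 0.5503658080234263], [0.003893343320713538, -0.572338959531437, -0.8200079007425837]] [ -19.0225   43.7303   40.912   -29.3231 -106.6906  121.6723]
```

View pics/w9.png

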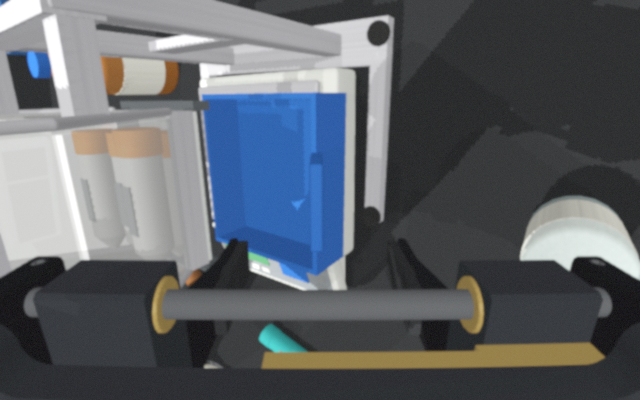

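View pics/top4.png

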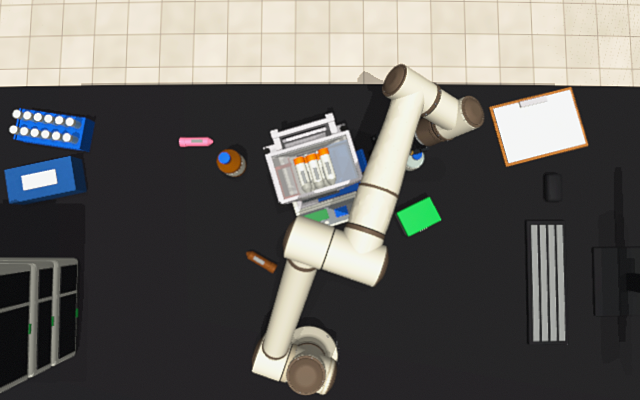

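{"api": "drive_tool", "payload": {"deltas": [{"dx": 0, "dy": 0, "dz": -0.02, "wx": 0, "wy": 0, "wz": 8}, {"dx": 0, "dy": 0, "dz": -0.04, "wx": 0, "wy": 0, "wz": 16}, {"dx": 0, "dy": 0, "dz": -0.04, "wx": 0, "wy": 0, "wz": 24}, {"dx": 0, "dy": 0, "dz": -0.04, "wx": 0, "wy": 0, "wz": 32}, {"dx": 0, "dy": 0, "dz": -0.04, "wx": 0, "wy": 0, "wz": 40}, {"dx": 0, "dy": 0, "dz": -0.04, "wx": 0, "wy": 0, "wz": 48}, {"dx": 0, "dy": 0, "dz": -0.04, "wx": 0, "wy": 0, "wz": 56}, {"dx": 0, "dy": 0, "dz": -0.04, "wx": 0, "wy": 0, "wz": 64}, {"dx": 0, "dy": 0, "dz": -0.04, "wx": 0, "wy": 0, "wz": 72}, {"dx": 0, "dy": 0, "dz": -0.04, "wx": 0, "wy": 0, "wz": 80}, {"dx": 0, "dy": 0, "dz": -0.04, "wx": 0, "wy": 0, "wz": 88}, {"dx": 0, "dy": 0, "dz": -0.04, "wx": 0, "wy": 0, "wz": 96}, {"dx": 0, "dy": 0, "dz": -0.04, "wx": 0, "wy": 0, "wz": 104}, {"dx": 0, "dy": 0, "dz": -0.04, "wx": 0, "wy": 0, "wz": 112}, {"dx": 0, "dy": 0, "dz": -0.04, "wx": 0, "wy": 0, "wz": 120}, {"dx": 0, "dy": 0, "dz": -0.04, "wx": 0, "wy": 0, "wz": 128}, {"dx": 0, "dy": 0, "dz": -0.04, "wx": 0, "wy": 0, "wz": 135}, {"dx": 0, "dy": 0, "dz": -0.04, "wx": 0, "wy": 0, "wz": 135}]}}

```text
time_s: 13.4
tcp_pos: [0.6753, -0.2451, 0.2468]
ee_rot: [[-0.516, -0.84, -0.166], [-0.754, 0.354, 0.554], [-0.406, 0.411, -0.816]]
wrist_force: [0.3, 0.3, -0.3]
gripper_width: 1.0
```

```bash
cat >> h.py <<'E'
def axR(yaw,tilt,spin):
    """as toolR, then spun about the tool z by spin deg"""
    return toolR(yaw,tilt)@fr(spin)
def hop(x,y,z): return HC+F_H@np.array([x,y,z])
def show():
    s=r.sense();print(s['time_s'],'tcp hopper',F_H.T@(np.array(s['tcp_pos'])-HC),s['joints'],s['wrist_force'])
E
python3 - <<'E'
from h import *
show()
T=axR(HY,50,-90);print(F_H.T@T)
delta(hop(0,-.20,.19),T);delta(hop(0,-.165,.098),T)
E
```

```text
13.4 tcp hopper [ 0.0013 -0.226   0.2468] [ -20.2048   45.0978   47.446   -29.992  -112.3606  -15.0914] [ 0.3368  0.3159 -0.2899]
[[ 0.      1.     -0.    ]
 [ 0.6428 -0.      0.766 ]
 [ 0.766  -0.     -0.6428]]
d [ 0.009  -0.0075  0.0614] w [-17.3415   6.9529 133.9782] ang 135.27461259062108
d [ 0.0262 -0.0251  0.1567] w [-17.3415   6.9529 133.9782] ang 135.27461259062108
```

{"api": "drive_tool", "payload": {"deltas": [{"dx": 0, "dy": 0, "dz": 0, "wx": -1, "wy": 0.4, "wz": 8}, {"dx": 0, "dy": 0, "dz": 0, "wx": -2.1, "wy": 0.8, "wz": 16}, {"dx": 0, "dy": 0, "dz": 0, "wx": -3.1, "wy": 1.2, "wz": 24}, {"dx": 0, "dy": 0, "dz": 0, "wx": -4.1, "wy": 1.7, "wz": 32}, {"dx": 0, "dy": 0, "dz": 0, "wx": -5.2, "wy": 2.1, "wz": 40}, {"dx": 0, "dy": 0, "dz": 0, "wx": -6.2, "wy": 2.5, "wz": 48}, {"dx": 0, "dy": 0, "dz": 0, "wx": -7.2, "wy": 2.9, "wz": 56}, {"dx": 0, "dy": 0, "dz": 0, "wx": -8.3, "wy": 3.3, "wz": 64}, {"dx": 0, "dy": 0, "dz": 0, "wx": -9.3, "wy": 3.7, "wz": 72}, {"dx": 0, "dy": 0, "dz": 0, "wx": -10.4, "wy": 4.2, "wz": 80}, {"dx": 0, "dy": 0, "dz": 0, "wx": -11.4, "wy": 4.6, "wz": 88}, {"dx": 0, "dy": 0, "dz": 0, "wx": -12.4, "wy": 5, "wz": 96}, {"dx": 0.002, "dy": -0.002, "dz": 0.02, "wx": -13.5, "wy": 5.4, "wz": 104}, {"dx": 0.004, "dy": -0.004, "dz": 0.04, "wx": -14.5, "wy": 5.8, "wz": 112}, {"dx": 0.009, "dy": -0.0075, "dz": 0.06, "wx": -15.5, "wy": 6.2, "wz": 120}, {"dx": 0.009, "dy": -0.0075, "dz": 0.061, "wx": -16.6, "wy": 6.6, "wz": 128}, {"dx": 0.009, "dy": -0.0075, "dz": 0.061, "wx": -17.3, "wy": 6.95, "wz": 134}, {"dx": 0.009, "dy": -0.0075, "dz": 0.061, "wx": -17.3, "wy": 6.95, "wz": 134}, {"dx": 0.009, "dy": -0.0075, "dz": 0.061, "wx": -17.3, "wy": 6.95, "wz": 134}]}}

```text
time_s: 15.3
tcp_pos: [0.6673, -0.2217, 0.1915]
ee_rot: [[-0.186, 0.959, -0.214], [0.617, 0.284, 0.734], [0.764, 0.004, -0.645]]
wrist_force: [0.6, 0.0, -1.0]
gripper_width: 0.999
```

```bash
python3 look.py w10
python3 - <<'E'
from h import *
show()
T=axR(HY,50,-90);
delta(hop(0,-.175,.098),T);delta(hop(0,-.085,.098),T)
E
```

```text
15.3 [ 0.6673 -0.2217  0.1915] [[-0.18599106189036435, 0.9588840415227344, -0.21435652499964017], [0.6173375294011387, 0.2837679864249705, 0.7337370814353162], [0.7643962975379935, 0.004138211370199891, -0.6447334143014947]] [ -23.2935   50.4258   46.8375  -41.1598 -116.4699 -148.9302]
15.35 tcp hopper [ 0.0003 -0.2014  0.1917] [ -23.2898   50.4212   46.8624  -41.1598 -116.4721 -148.9711] [-0.0013  0.024  -0.1713]
d [-0.0546 -0.0006  0.0806] w [0.0972 0.1636 0.2153] ang 0.2873363112410062
d [ 0.0034 -0.0005  0.1494] w [0.0972 0.1636 0.2153] ang 0.2873363112410062
```

View pics/w10.png

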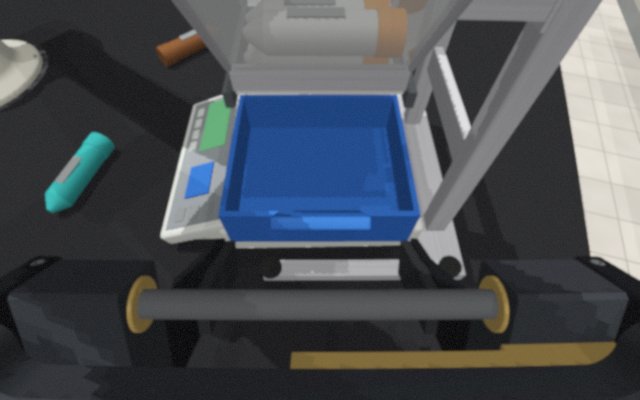

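Run:
```python
from h import *
T=axR(HY,50,-90)
delta(hop(0,-.165,.13),T);delta(hop(0,-.150,.099),T)
```

```text
d [-0.0237 -0.0005  0.0676] w [0.0972 0.1636 0.2153] ang 0.2873363112410062
d [-0.0377 -0.0006  0.0991] w [0.0972 0.1636 0.2153] ang 0.2873363112410062
```

{"api": "drive_tool", "payload": {"deltas": [{"dx": -0.008, "dy": 0, "dz": 0.023, "wx": 0.1, "wy": 0.2, "wz": 0.2}, {"dx": -0.016, "dy": 0, "dz": 0.046, "wx": 0.1, "wy": 0.2, "wz": 0.2}, {"dx": -0.024, "dy": -0.0005, "dz": 0.068, "wx": 0.1, "wy": 0.2, "wz": 0.2}, {"dx": -0.031, "dy": -0.0005, "dz": 0.084, "wx": 0.1, "wy": 0.2, "wz": 0.2}, {"dx": -0.036, "dy": -0.0005, "dz": 0.095, "wx": 0.1, "wy": 0.2, "wz": 0.2}, {"dx": -0.038, "dy": -0.0005, "dz": 0.099, "wx": 0.1, "wy": 0.2, "wz": 0.2}, {"dx": -0.038, "dy": -0.0005, "dz": 0.099, "wx": 0.1, "wy": 0.2, "wz": 0.2}]}}

```text
time_s: 16.05
tcp_pos: [0.6528, -0.173, 0.0988]
ee_rot: [[-0.179, 0.96, -0.216], [0.617, 0.281, 0.735], [0.766, -0.002, -0.642]]
wrist_force: [-0.9, -0.8, 0.2]
gripper_width: 1.004
```

```bash
python3 look.py w11
python3 - <<'E'
from h import *
for n in('top','side'):cv2.imwrite(f'pics/{n}5.png',cams.capture(n)[:,:,::-1])
show()
T=axR(HY,50,-90);
for y in (-.12,-.1,-.085):delta(hop(0,y,.099),T)
E
```

```text
16.05 [ 0.6528 -0.173   0.0988] [[-0.17926510879845586, 0.9597178324552107, -0.21634625680827047], [0.616853679771492, 0.2809607547960983, 0.7352228179380563], [0.7663912568132855, -0.001654186168196931, -0.6423719367689356]] [ -20.3418   51.0057   33.9837  -39.3723 -104.4954 -142.4456]
16.2 tcp hopper [ 0.0002 -0.1515  0.1   ] [ -20.3874   50.9308   34.0746  -39.3596 -104.5009 -142.4679] [ 0.0162 -0.5713 -0.2213]
d [ 0.0195 -0.0003  0.0248] w [ 0.1107  0.0744 -0.0785] ang 0.1547622063776253
d [ 0.0323 -0.0003  0.0401] w [ 0.1107  0.0744 -0.0785] ang 0.1547622063776253
d [ 0.042  -0.0004  0.0515] w [ 0.1107  0.0744 -0.0785] ang 0.1547622063776253
```

View pics/w11.png

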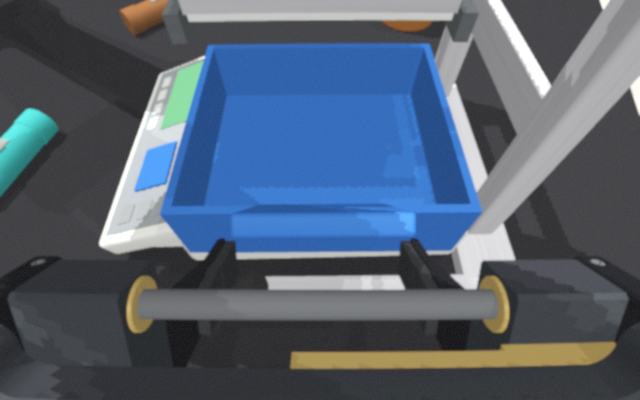

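View pics/top5.png

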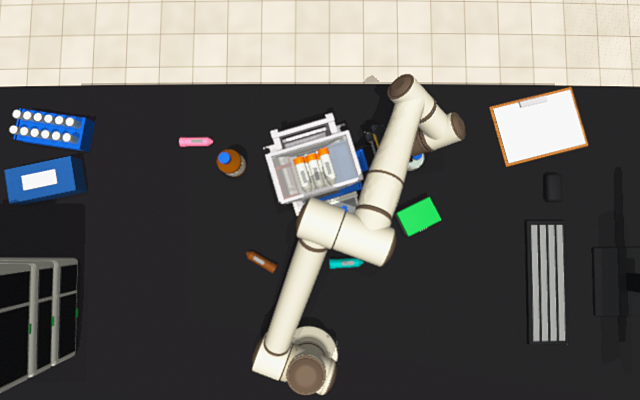

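{"api": "drive_tool", "payload": {"deltas": [{"dx": 0.004, "dy": 0.002, "dz": 0.005, "wx": 0, "wy": 0, "wz": 0}, {"dx": 0.009, "dy": 0.002, "dz": 0.011, "wx": 0, "wy": 0, "wz": 0}, {"dx": 0.014, "dy": 0.002, "dz": 0.017, "wx": 0, "wy": 0, "wz": 0}, {"dx": 0.019, "dy": 0.002, "dz": 0.023, "wx": 0, "wy": 0, "wz": 0}, {"dx": 0.024, "dy": 0.002, "dz": 0.029, "wx": 0, "wy": 0, "wz": 0}, {"dx": 0.028, "dy": 0.002, "dz": 0.034, "wx": 0, "wy": 0, "wz": 0}, {"dx": 0.032, "dy": 0.002, "dz": 0.039, "wx": 0, "wy": 0, "wz": 0}, {"dx": 0.036, "dy": 0.002, "dz": 0.044, "wx": 0, "wy": 0, "wz": 0}, {"dx": 0.039, "dy": 0.002, "dz": 0.048, "wx": 0, "wy": 0, "wz": 0}, {"dx": 0.042, "dy": 0.002, "dz": 0.051, "wx": 0, "wy": 0, "wz": 0}, {"dx": 0.042, "dy": 0.002, "dz": 0.051, "wx": 0, "wy": 0, "wz": 0}]}}

```text
time_s: 17.3
tcp_pos: [0.636, -0.1084, 0.0986]
ee_rot: [[-0.179, 0.96, -0.216], [0.617, 0.281, 0.736], [0.767, -0.002, -0.642]]
wrist_force: [0.8, -1.0, 1.1]
gripper_width: 0.999
```

```bash
python3 look.py w12
python3 - <<'E'
from h import *
show()
T=axR(HY,50,-90);
for y in (-.081,):delta(hop(0.002,y,.099),T)
E
```

```text
17.3 [ 0.636  -0.1084  0.0986] [[-0.1788241308360792, 0.9598428128746455, -0.2161566672661506], [0.6166183621161799, 0.28053293164196486, 0.7355834893236283], [0.766683589058668, -0.0017460919944777156, -0.6420227608355222]] [ -16.4592   46.991    25.6419  -40.6864  -98.8274 -142.4994]
17.35 tcp hopper [ 0.0021 -0.0838  0.0983] [ -16.4668   47.0169   25.6487  -40.6905  -98.8316 -142.4969] [ 0.7131 -1.2257  0.6421]
d [ 0.0023 -0.0001  0.0018] w [ 0.0131 -0.0734 -0.1601] ang 0.17658451733272626
```

View pics/w12.png

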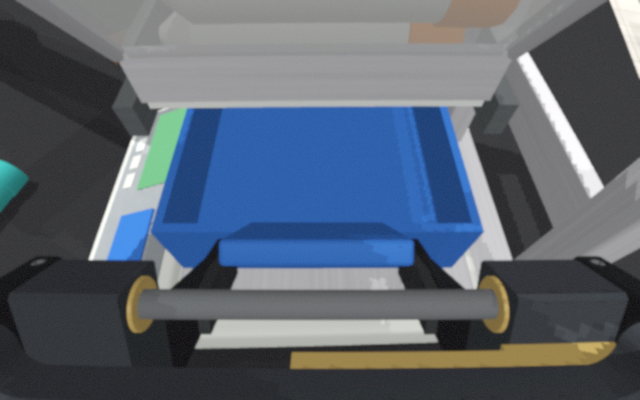

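Run:
```python
from h import *;import pickle
s=pickle.load(open('pics/w12.pkl','rb'))
for n,px,z in (('rimL',(153,231),.115),('rimR',(482,232),.115),('wall L',(147,106),.164),('wall R',(491,106),.164),('rail L in',(147,133),.162),('rail R in',(487,133),.162)):
    p=plane('wrist',[px],z,s)[0];print(n,F_H.T@(p-HC))
i=cv2.imread('pics/w12.png');cv2.imwrite('pics/w12c.png',cv2.resize(i[40:290,90:530],None,fx=1.8,fy=1.8,interpolation=cv2.INTER_CUBIC))
```

```text
rimL [-0.0819 -0.0754  0.115 ]
rimR [ 0.0865 -0.0765  0.115 ]
wall L [-0.0743 -0.0374  0.164 ]
wall R [ 0.0807 -0.0381  0.164 ]
rail L in [-0.0711 -0.0521  0.162 ]
rail R in [ 0.0756 -0.0527  0.162 ]
```

View pics/w12c.png

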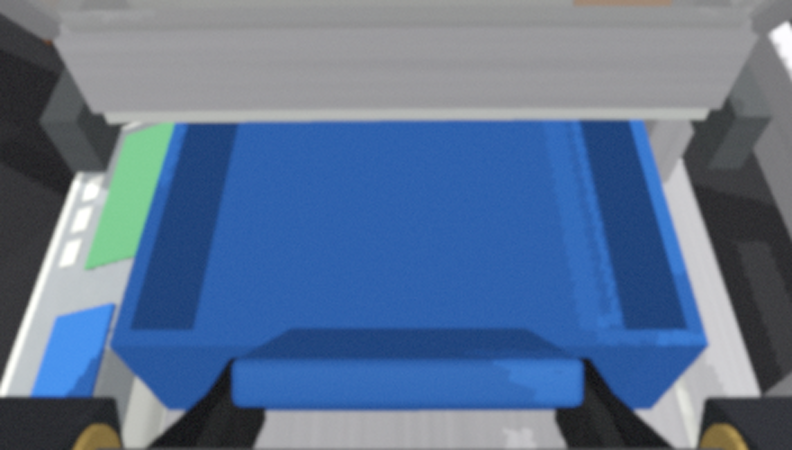

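{"api": "drive_tool", "payload": {"deltas": [{"dx": 0, "dy": 0, "dz": -0.01, "wx": 0, "wy": 0, "wz": 0}, {"dx": 0, "dy": 0, "dz": -0.04, "wx": 0, "wy": 0, "wz": 0}, {"dx": 0, "dy": 0, "dz": -0.08, "wx": 0, "wy": 0, "wz": 0}, {"dx": 0.02, "dy": 0, "dz": -0.12, "wx": 0, "wy": 0, "wz": 0}, {"dx": 0.04, "dy": -0.02, "dz": -0.15, "wx": 0, "wy": 0, "wz": 0}, {"dx": 0.06, "dy": -0.03, "dz": -0.18, "wx": 0, "wy": 0, "wz": 0}, {"dx": 0.06, "dy": -0.03, "dz": -0.18, "wx": 0, "wy": 0, "wz": 0}]}}

```text
time_s: 18.05
tcp_pos: [0.6355, -0.2163, 0.2661]
ee_rot: [[-0.185, 0.961, -0.208], [0.622, 0.278, 0.732], [0.761, 0.006, -0.649]]
wrist_force: [-0.4, 0.3, 1.0]
gripper_width: 0.997
```

```bash
python3 look.py w13
python3 - <<'E'
from h import *
cv2.imwrite(f'pics/side6.png',cams.capture('side')[:,:,::-1])
show()
t=np.radians(20);z=F_H@[np.sin(t),0,-np.cos(t)];y=F_H[:,1];T=np.c_[np.cross(y,z),y,z];print(F_H.T@T)
print('key',plane('top',[(340.9,210.9)],0.0505),F_H.T@(plane('top',[(340.9,210.9)],0.0505)[0]-HC))
delta(hop(-.28,-.18,.26),T);delta(hop(-.17,-.05,.15),T)
E
```

```text
18.05 [ 0.6355 -0.2163  0.2661] [[-0.18454658128539886, 0.960538292180223, -0.2081075409286568], [0.6221883748384577, 0.27809198664002927, 0.7318104079489993], [0.7608049589426652, 0.005571016254032073, -0.6489566843990027]] [ -24.0005   44.2752   45.306   -42.3718 -119.9584 -151.9128]
18.15 tcp hopper [-0.028  -0.1844  0.261 ] [ -23.8548   44.5262   44.8827  -42.488  -119.7993 -151.8722] [-1.024  -0.2904 -1.6109]
[[-0.9397 -0.      0.342 ]
 [ 0.      1.      0.    ]
 [-0.342   0.     -0.9397]]
key [[ 0.4938 -0.1152  0.0505]] [-0.1362 -0.0502  0.0505]
d [ 0.0016 -0.252   0.0034] w [ 24.5555 -54.2559 -91.691 ] ang 109.33394911192441
d [ 0.0011 -0.1424  0.174 ] w [ 24.5555 -54.2559 -91.691 ] ang 109.33394911192441
```

View pics/w13.png

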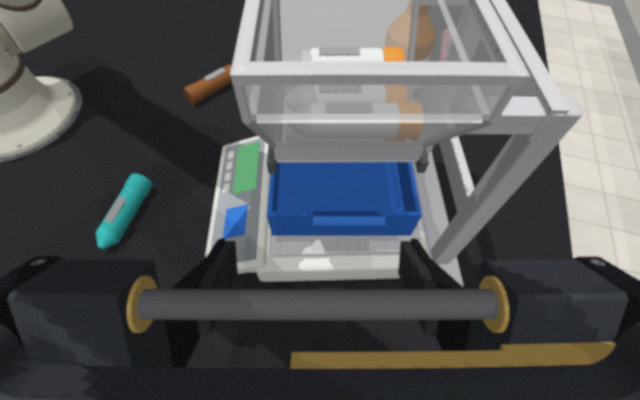

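View pics/side6.png

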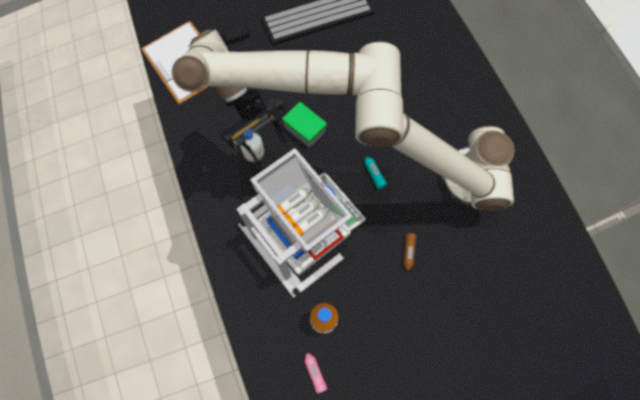

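{"api": "drive_tool", "payload": {"deltas": [{"dx": 0, "dy": -0.02, "dz": 0, "wx": 1.75, "wy": -3.9, "wz": -6.5}, {"dx": 0, "dy": -0.06, "dz": 0, "wx": 3.5, "wy": -7.75, "wz": -13.1}, {"dx": 0, "dy": -0.1, "dz": 0, "wx": 5.3, "wy": -11.6, "wz": -19.6}, {"dx": 0, "dy": -0.14, "dz": 0, "wx": 7, "wy": -15.5, "wz": -26.2}, {"dx": 0, "dy": -0.18, "dz": 0, "wx": 8.8, "wy": -19.4, "wz": -32.7}, {"dx": 0, "dy": -0.22, "dz": 0, "wx": 10.5, "wy": -23.3, "wz": -39.3}, {"dx": 0, "dy": -0.245, "dz": 0, "wx": 12.3, "wy": -27.1, "wz": -45.8}, {"dx": 0, "dy": -0.252, "dz": 0, "wx": 14, "wy": -31, "wz": -52.4}, {"dx": 0, "dy": -0.252, "dz": 0, "wx": 15.8, "wy": -34.9, "wz": -58.9}, {"dx": 0, "dy": -0.252, "dz": 0, "wx": 17.5, "wy": -38.8, "wz": -65.5}, {"dx": 0, "dy": -0.252, "dz": 0, "wx": 19.3, "wy": -42.6, "wz": -72}, {"dx": 0, "dy": -0.252, "dz": 0, "wx": 21, "wy": -46.5, "wz": -78.6}, {"dx": 0, "dy": -0.252, "dz": 0, "wx": 22.8, "wy": -50.4, "wz": -85.1}, {"dx": 0, "dy": -0.252, "dz": 0.003, "wx": 24.6, "wy": -54.3, "wz": -91.7}, {"dx": 0, "dy": -0.252, "dz": 0.003, "wx": 24.6, "wy": -54.3, "wz": -91.7}, {"dx": 0, "dy": -0.252, "dz": 0.003, "wx": 24.6, "wy": -54.3, "wz": -91.7}], "gripper": 0}}

```text
time_s: 19.75
tcp_pos: [0.3926, -0.2809, 0.2578]
ee_rot: [[-0.903, -0.282, 0.324], [-0.265, 0.959, 0.097], [-0.338, 0.002, -0.941]]
wrist_force: [-0.2, -0.3, 0.5]
gripper_width: 0.005
```

```bash
cat >> h.py <<'E'
def keyR(t=20,yaw=HY):
    t=np.radians(t);F=fr(yaw);z=F@[np.sin(t),0,-np.cos(t)];y=F[:,1];return np.c_[np.cross(y,z),y,z]
E
python3 - <<'E'
from h import *
show();delta(hop(-.185,-.05,.18),keyR())
E
```

```text
19.75 tcp hopper [-0.2801 -0.1806  0.2578] [-25.5604   1.459  -17.6577 -15.7441 -57.0051 -41.0868] [-0.1526 -0.3449  0.483 ]
d [-0.063   0.1305  0.1056] w [ 0.1125 -0.2336 -0.0691] ang 0.26835845801985564
```

Move above the key and look.

{"api": "drive_tool", "payload": {"deltas": [{"dx": -0.01, "dy": 0.025, "dz": 0.02, "wx": 0, "wy": 0, "wz": 0}, {"dx": -0.025, "dy": 0.055, "dz": 0.042, "wx": 0, "wy": 0, "wz": 0}, {"dx": -0.04, "dy": 0.088, "dz": 0.068, "wx": 0, "wy": 0, "wz": 0}, {"dx": -0.055, "dy": 0.115, "dz": 0.09, "wx": 0, "wy": 0, "wz": 0}, {"dx": -0.063, "dy": 0.13, "dz": 0.105, "wx": 0, "wy": -0.2, "wz": 0}, {"dx": -0.063, "dy": 0.13, "dz": 0.105, "wx": 0, "wy": -0.2, "wz": 0}, {"dx": -0.063, "dy": 0.13, "dz": 0.105, "wx": 0, "wy": -0.2, "wz": 0}]}}

```text
time_s: 20.45
tcp_pos: [0.4478, -0.1293, 0.1809]
ee_rot: [[-0.901, -0.284, 0.328], [-0.267, 0.959, 0.097], [-0.342, 0.0, -0.94]]
wrist_force: [0.2, -0.3, 0.1]
gripper_width: 0.006
```

```bash
python3 look.py w14
python3 - <<'E'
from h import *
show()
E
```

```text
20.45 [ 0.4478 -0.1293  0.1809] [[-0.9009215913576992, -0.28444401283165516, 0.3277680426608674], [-0.2672877112095358, 0.9586926523357566, 0.09729171492886556], [-0.3419028599790864, 4.383670918044051e-05, -0.9397352991222924]] [ -0.2426   1.2328 -32.5972  -9.3643 -37.3344 -66.7211]
20.5 tcp hopper [-0.1844 -0.0513  0.1815] [ -0.3157   1.1878 -32.5756  -9.3705 -37.3209 -66.7084] [-0.0973  0.1786  0.2954]
```

View pics/w14.png

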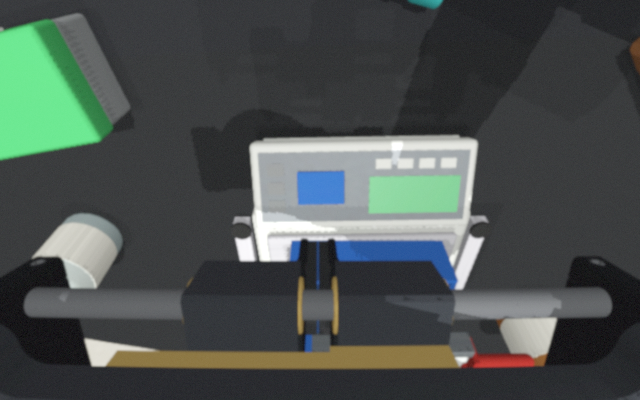

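Run:
```python
from h import *;import pickle
s=pickle.load(open('pics/w14.pkl','rb'))
i=cv2.imread('pics/w14.png');m=cv2.inRange(cv2.cvtColor(i,cv2.COLOR_BGR2HSV),(100,120,60),(130,255,255));m[:165]=0;m[210:]=0;m[:,:285]=0;m[:,355:]=0
M=cv2.moments(m,True);c=(M['m10']/M['m00'],M['m01']/M['m00']);print(c,cv2.minAreaRect(np.argwhere(m>0)[:,::-1].astype(np.float32)))
p=plane('wrist',[c],.0505,s)[0];h=F_H.T@(p-HC);print(p,h)
x=h[0];z=.060-(-.1-x)*np.tan(np.radians(20))+.0035/np.cos(np.radians(20));print('z est',z)
p=plane('wrist',[c],z,s)[0];print(F_H.T@(p-HC))
T=keyR();delta(p-.015*T[:,2],T);delta(p,T)
# feet ends: (241,228),(480,228)
print([F_H.T@(q-HC) for q in plane('wrist',[(241,229),(480,229)],.012,s)])
```

```text
(320.53551912568304, 187.37841530054644) ((320.5, 187.0), (32.0, 45.0), 90.0)
[ 0.4935 -0.1124  0.0505] [-0.1358 -0.0474  0.0505]
z est 0.050710459244274794
[-0.1359 -0.0474  0.0507]
d [-0.0007  0.0039  0.1245] w [0.0004 0.0705 0.0627] ang 0.09438573863500067
d [-0.0006  0.0039  0.1395] w [0.0004 0.0705 0.0627] ang 0.09438573863500067
[array([-0.0475, -0.1407,  0.012 ]), array([-0.0477,  0.1435,  0.012 ])]
```

{"api": "drive_tool", "payload": {"deltas": [{"dx": 0, "dy": 0.004, "dz": 0.02, "wx": 0, "wy": 0, "wz": 0}, {"dx": 0, "dy": 0.004, "dz": 0.055, "wx": 0, "wy": 0, "wz": 0}, {"dx": 0, "dy": 0.004, "dz": 0.09, "wx": 0, "wy": 0, "wz": 0}, {"dx": 0, "dy": 0.004, "dz": 0.115, "wx": 0, "wy": 0, "wz": 0}, {"dx": 0, "dy": 0.004, "dz": 0.13, "wx": 0, "wy": 0, "wz": 0}, {"dx": 0, "dy": 0.004, "dz": 0.135, "wx": 0, "wy": 0, "wz": 0}, {"dx": 0, "dy": 0.004, "dz": 0.135, "wx": 0, "wy": 0, "wz": 0}, {"dx": 0, "dy": 0.004, "dz": 0.135, "wx": 0, "wy": 0, "wz": 0}]}}

```text
time_s: 21.3
tcp_pos: [0.4911, -0.1133, 0.0555]
ee_rot: [[-0.9, -0.283, 0.331], [-0.266, 0.959, 0.097], [-0.345, -0.001, -0.939]]
wrist_force: [-0.2, 0.1, -0.6]
gripper_width: 0.006
```

```bash
python3 look.py w15
python3 - <<'E'
from h import *
show();p=hop(-.1359,-.0474,.0507);delta(p,keyR())
E
```

```text
21.3 [ 0.4911 -0.1133  0.0555] [[-0.9001472824015906, -0.2826469432909349, 0.3314295934784973], [-0.2655595362632665, 0.9592235997712865, 0.09678955698552158], [-0.3452723601516197, -0.0008894324627015505, -0.9385021077361652]] [  1.6142  16.4614 -35.6322 -15.6021 -18.9666 -61.2601]
21.35 tcp hopper [-0.1383 -0.0475  0.0557] [  1.6275  16.4304 -35.6448 -15.6065 -18.9613 -61.2553] [-0.0125 -0.0153  1.2071]
d [-0.0005  0.0001  0.0055] w [-0.0427  0.2215  0.0494] ang 0.23094640101528044
```

View pics/w15.png

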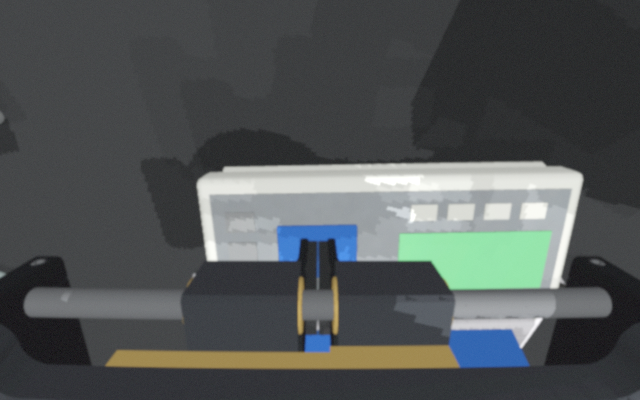

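{"api": "drive_tool", "payload": {"deltas": [{"dx": 0, "dy": 0, "dz": 0.002, "wx": 0, "wy": 0, "wz": 0}, {"dx": 0, "dy": 0, "dz": 0.004, "wx": 0, "wy": 0, "wz": 0}, {"dx": 0, "dy": 0, "dz": 0.0055, "wx": 0, "wy": 0, "wz": 0}, {"dx": 0, "dy": 0, "dz": 0.006, "wx": 0, "wy": 0, "wz": 0}, {"dx": 0, "dy": 0, "dz": 0.006, "wx": 0, "wy": 0, "wz": 0}]}}

```text
time_s: 21.85
tcp_pos: [0.4926, -0.1121, 0.049]
ee_rot: [[-0.9, -0.284, 0.33], [-0.266, 0.959, 0.097], [-0.344, -0.0, -0.939]]
wrist_force: [-0.0, 0.4, 1.7]
gripper_width: 0.008
```

{"api": "drive_tool", "payload": {"deltas": [{"dx": 0, "dy": 0, "dz": 0.0005, "wx": 0, "wy": 0, "wz": 0}, {"dx": 0, "dy": 0, "dz": 0.001, "wx": 0, "wy": 0, "wz": 0}, {"dx": 0, "dy": 0, "dz": 0.001, "wx": 0, "wy": 0, "wz": 0}]}}

```text
time_s: 22.15
tcp_pos: [0.4929, -0.112, 0.0482]
ee_rot: [[-0.9, -0.284, 0.33], [-0.266, 0.959, 0.097], [-0.344, -0.0, -0.939]]
wrist_force: [-2.3, 0.9, 3.8]
gripper_width: 0.006
```

{"api": "drive_tool", "payload": {"deltas": [{"dx": 0, "dy": 0, "dz": 0.0006, "wx": 0, "wy": 0, "wz": 0}, {"dx": 0, "dy": 0, "dz": 0.001, "wx": 0, "wy": 0, "wz": 0}, {"dx": 0, "dy": 0, "dz": 0.001, "wx": 0, "wy": 0, "wz": 0}]}}

```text
time_s: 22.45
tcp_pos: [0.493, -0.112, 0.0477]
ee_rot: [[-0.9, -0.284, 0.33], [-0.267, 0.959, 0.097], [-0.344, -0.0, -0.939]]
wrist_force: [-5.3, 0.5, 10.0]
gripper_width: 0.005
```

{"api": "drive_tool", "payload": {"deltas": [{"dx": 0, "dy": 0, "dz": 0, "wx": 0, "wy": 0, "wz": 0}, {"dx": 0, "dy": 0, "dz": 0, "wx": 0, "wy": 0, "wz": 0}, {"dx": 0, "dy": 0, "dz": 0, "wx": 0, "wy": 0, "wz": 0}, {"dx": 0, "dy": 0, "dz": 0, "wx": 0, "wy": 0, "wz": 0}]}}

```text
time_s: 22.85
tcp_pos: [0.493, -0.112, 0.0477]
ee_rot: [[-0.9, -0.284, 0.33], [-0.267, 0.959, 0.097], [-0.344, -0.0, -0.939]]
wrist_force: [-4.3, 2.1, 9.8]
gripper_width: 0.002
```

```bash
python3 look.py w16
python3 - <<'E'
from h import *
show();delta(hop(-.22,-.03,.22),keyR())
E
```

```text
22.85 [ 0.493  -0.112   0.0477] [[-0.9002651964138507, -0.2837490620797011, 0.3301651797128534], [-0.2665366798275233, 0.9588984942243537, 0.09732356385165539], [-0.3442103636331294, -0.0003841134687150562, -0.938892474154731]] [  1.6927  17.474  -35.548  -16.3264 -18.1417 -60.514 ]
22.9 tcp hopper [-0.1361 -0.0469  0.0477] [  1.6947  17.4718 -35.5474 -16.3271 -18.1396 -60.5159] [-4.65    0.1508  9.9324]
d [ 0.0195  0.017  -0.1906] w [0.0074 0.1382 0.0862] ang 0.16300796863473033
```

View pics/w16.png

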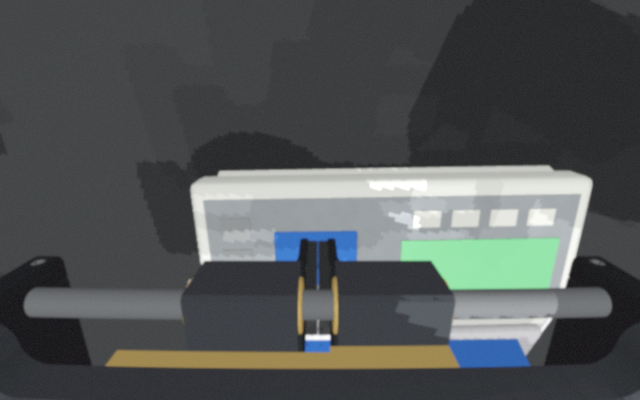

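{"api": "drive_tool", "payload": {"deltas": [{"dx": 0, "dy": 0, "dz": -0.01, "wx": 0, "wy": 0, "wz": 0}, {"dx": 0.004, "dy": 0, "dz": -0.04, "wx": 0, "wy": 0, "wz": 0}, {"dx": 0.01, "dy": 0, "dz": -0.08, "wx": 0, "wy": 0, "wz": 0}, {"dx": 0.02, "dy": 0.02, "dz": -0.125, "wx": 0, "wy": 0, "wz": 0}, {"dx": 0.02, "dy": 0.05, "dz": -0.16, "wx": 0, "wy": 0, "wz": 0}, {"dx": 0.02, "dy": 0.08, "dz": -0.19, "wx": 0, "wy": 0, "wz": 0}, {"dx": 0.02, "dy": 0.1, "dz": -0.2, "wx": 0, "wy": 0, "wz": 0}, {"dx": 0.02, "dy": 0.1, "dz": -0.2, "wx": 0, "wy": 0, "wz": 0}]}}

```text
time_s: 23.7
tcp_pos: [0.3802, -0.0395, 0.23]
ee_rot: [[-0.897, -0.288, 0.335], [-0.27, 0.958, 0.1], [-0.349, -0.001, -0.937]]
wrist_force: [-0.4, 0.6, -1.0]
gripper_width: 0.003
```

```bash
cat >> h.py <<'E'
def gateR(az=-62,tilt=5):
    a=np.radians(az);t=np.radians(tilt);h=np.array([np.cos(a),np.sin(a),0])
    z=h*np.cos(t)-np.array([0,0,np.sin(t)]);x=np.cross([0,0,-1.],h);y=np.cross(z,x);return F_H@np.c_[x,y,z]
E
python3 look.py w17
python3 - <<'E'
from h import *
cv2.imwrite('pics/side7.png',cams.capture('side')[:,:,::-1]);cv2.imwrite('pics/top7.png',cams.capture('top')[:,:,::-1])
show();T=gateR();print(F_H.T@T)
delta(hop(-.2,.22,.27),T)
i=cv2.imread('pics/side7.png');cv2.imwrite('pics/s7c.png',cv2.resize(i[120:350,220:450],None,fx=2.6,fy=2.6))
E
```

```text
23.7 [ 0.3802 -0.0395  0.23  ] [[-0.8974156971060098, -0.2875748692053664, 0.33458296607754995], [-0.26967606887022216, 0.9577579716133613, 0.09987234697233713], [-0.34917028004461914, -0.00060200712293932, -0.937059097987414]] [ 19.7275 -14.178  -41.7312   1.6193 -42.0491 -94.0159]
23.85 tcp hopper [-0.2238  0.0529  0.2275] [ 19.4098 -13.7406 -41.6989   1.5231 -42.01   -93.8871] [-0.3222 -0.5745 -0.0324]
[[-0.8829 -0.0409  0.4677]
 [-0.4695  0.077  -0.8796]
 [ 0.     -0.9962 -0.0872]]
d [-0.0372  0.167  -0.0317] w [ 77.4427  -4.5225 -36.4681] ang 85.71905277979957
```

View pics/s7c.png

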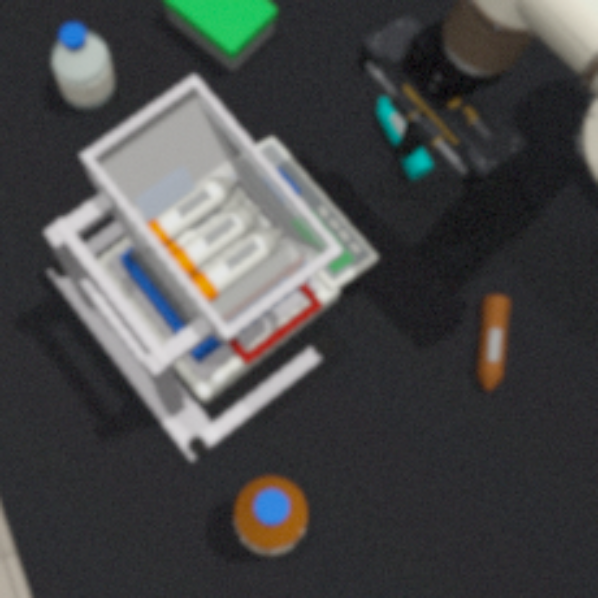

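View pics/w17.png

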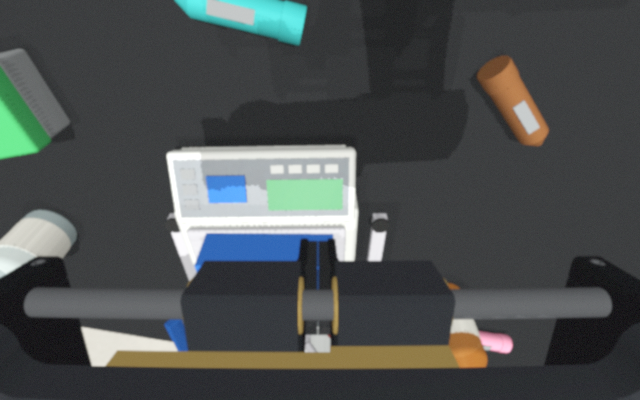

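{"api": "drive_tool", "payload": {"deltas": [{"dx": -0.003, "dy": 0.015, "dz": -0.01, "wx": 7, "wy": -0.4, "wz": -3.3}, {"dx": -0.007, "dy": 0.035, "dz": -0.02, "wx": 14, "wy": -0.8, "wz": -6.6}, {"dx": -0.012, "dy": 0.055, "dz": -0.03, "wx": 21, "wy": -1.2, "wz": -9.9}, {"dx": -0.016, "dy": 0.075, "dz": -0.032, "wx": 28, "wy": -1.6, "wz": -13.2}, {"dx": -0.02, "dy": 0.095, "dz": -0.032, "wx": 35, "wy": -2, "wz": -16.5}, {"dx": -0.024, "dy": 0.115, "dz": -0.032, "wx": 42, "wy": -2.5, "wz": -19.8}, {"dx": -0.028, "dy": 0.13, "dz": -0.032, "wx": 49, "wy": -2.9, "wz": -23.1}, {"dx": -0.032, "dy": 0.145, "dz": -0.032, "wx": 56, "wy": -3.3, "wz": -26.4}, {"dx": -0.035, "dy": 0.158, "dz": -0.032, "wx": 63, "wy": -3.7, "wz": -29.7}, {"dx": -0.037, "dy": 0.167, "dz": -0.032, "wx": 70, "wy": -4.1, "wz": -33}, {"dx": -0.037, "dy": 0.167, "dz": -0.032, "wx": 77.4, "wy": -4.5, "wz": -36.5}, {"dx": -0.037, "dy": 0.167, "dz": -0.032, "wx": 77.4, "wy": -4.5, "wz": -36.5}, {"dx": -0.037, "dy": 0.167, "dz": -0.032, "wx": 77.4, "wy": -4.5, "wz": -36.5}], "gripper": 0.6}}

```text
time_s: 25.15
tcp_pos: [0.3579, 0.1396, 0.2746]
ee_rot: [[-0.725, -0.066, 0.686], [-0.689, 0.062, -0.722], [0.005, -0.996, -0.09]]
wrist_force: [0.5, 0.0, -0.1]
gripper_width: 0.603
```

```bash
python3 look.py w18
python3 - <<'E'
from h import *
show();T=gateR()
delta(hop(-.2,.22,.27),T);delta(hop(-.055,.20,.18),T)
E
```

```text
25.15 [0.3579 0.1396 0.2746] [[-0.7246314354425203, -0.06556915933250816, 0.6860101807647906], [-0.6891201863535581, 0.062069797825906915, -0.7219838702892805], [0.004759362199914388, -0.9959156719031383, -0.09016275799447812]] [  82.8979   18.6803  -61.1816   50.3723  -91.285  -171.9023]
25.2 tcp hopper [-0.1949  0.232   0.2752] [  82.8995   18.4765  -61.2076   50.3625  -91.2859 -171.9068] [-0.086   0.1779 -0.5226]
d [0.01   0.0044 0.0088] w [ 0.2872 -0.8554  0.0554] ang 0.9040175391650438
d [-0.1101  0.086   0.1007] w [ 0.2872 -0.8554  0.0554] ang 0.9040175391650438
```

View pics/w18.png

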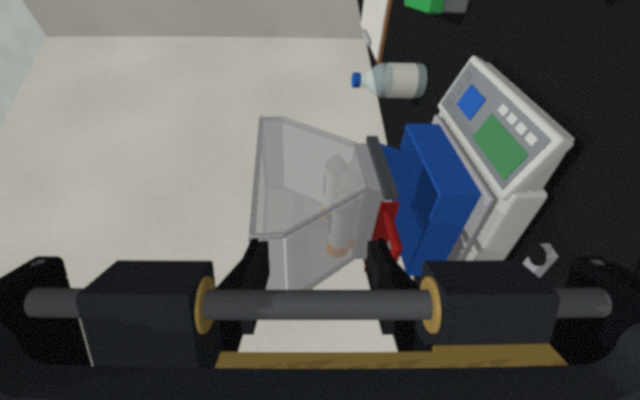

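{"api": "drive_tool", "payload": {"deltas": [{"dx": -0.02, "dy": 0.015, "dz": 0.02, "wx": 0, "wy": 0, "wz": 0}, {"dx": -0.045, "dy": 0.035, "dz": 0.042, "wx": 0, "wy": 0, "wz": 0}, {"dx": -0.07, "dy": 0.055, "dz": 0.065, "wx": 0, "wy": -0.4, "wz": 0}, {"dx": -0.095, "dy": 0.075, "dz": 0.088, "wx": 0.3, "wy": -0.9, "wz": 0}, {"dx": -0.11, "dy": 0.086, "dz": 0.1, "wx": 0.3, "wy": -0.9, "wz": 0}, {"dx": -0.11, "dy": 0.086, "dz": 0.1, "wx": 0.3, "wy": -0.9, "wz": 0}, {"dx": -0.11, "dy": 0.086, "dz": 0.1, "wx": 0.3, "wy": -0.9, "wz": 0}]}}

```text
time_s: 25.9
tcp_pos: [0.5041, 0.1534, 0.1929]
ee_rot: [[-0.718, -0.075, 0.692], [-0.696, 0.061, -0.716], [0.011, -0.995, -0.096]]
wrist_force: [-0.9, -0.0, 0.3]
gripper_width: 0.598
```

```bash
python3 look.py w19
python3 - <<'E'
from h import *
cv2.imwrite('pics/side8.png',cams.capture('side')[:,:,::-1]);cv2.imwrite('pics/top8.png',cams.capture('top')[:,:,::-1])
show();T=gateR()
delta(hop(-.055,.20,.18),T);delta(hop(-.003,.099,.1715),T)
E
```

```text
25.9 [0.5041 0.1534 0.1929] [[-0.7181348127496733, -0.07465129062668202, 0.6918884126250144], [-0.6958154749082318, 0.061167445159207835, -0.7156111853031135], [0.011100252034235241, -0.9953319689734004, -0.0958699950157008]] [  55.9747   32.2462  -55.7468   77.8778  -84.917  -177.3897]
26.05 tcp hopper [-0.0506  0.206   0.1929] [  56.143    32.2532  -55.7863   77.9047  -84.9287 -177.3981] [ 0.2116 -0.5014  0.1365]
d [0.0065 0.0126 0.0045] w [ 0.4802 -0.1717  0.6601] ang 0.834180877055927
d [0.0077 0.0102 0.1184] w [ 0.4802 -0.1717  0.6601] ang 0.834180877055927
```

View pics/w19.png

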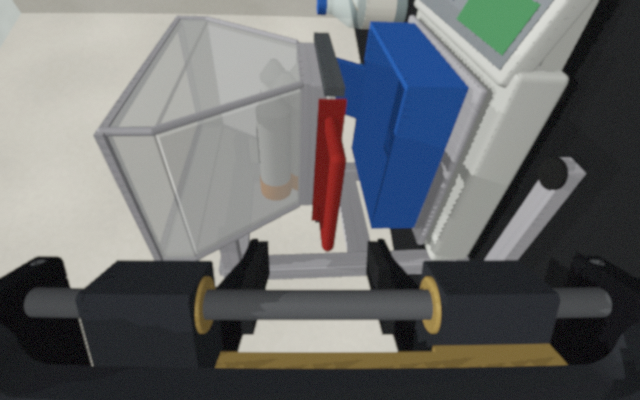

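View pics/top8.png

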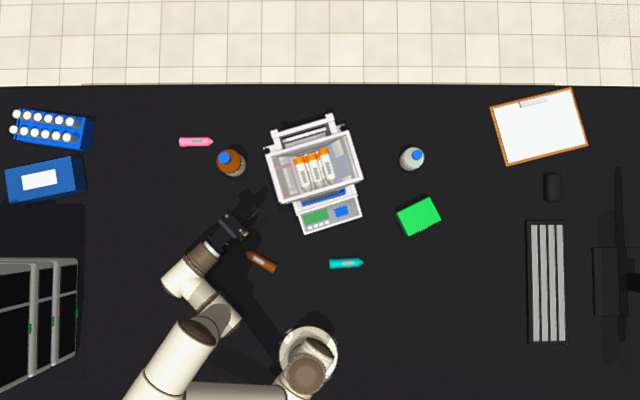

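View pics/side8.png

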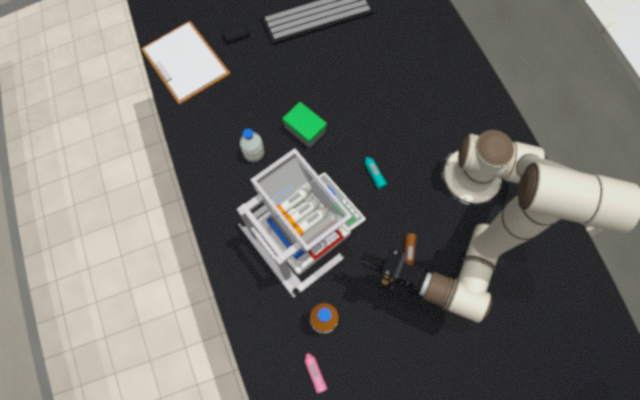

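{"api": "drive_tool", "payload": {"deltas": [{"dx": 0, "dy": 0, "dz": 0, "wx": 0, "wy": 0, "wz": -8.4}, {"dx": 0, "dy": 0, "dz": 0, "wx": 0, "wy": 0, "wz": -16.8}, {"dx": 0, "dy": 0, "dz": 0, "wx": 0, "wy": 0, "wz": -25.2}, {"dx": 0, "dy": 0, "dz": 0, "wx": 0, "wy": 0, "wz": -33.6}, {"dx": 0, "dy": 0, "dz": 0, "wx": 0, "wy": 0, "wz": -42}, {"dx": 0, "dy": 0, "dz": 0, "wx": 0, "wy": 0, "wz": -50.4}, {"dx": 0, "dy": 0, "dz": 0, "wx": 0, "wy": 0, "wz": -58.8}, {"dx": 0, "dy": 0, "dz": 0, "wx": 0, "wy": 0, "wz": -67.2}, {"dx": 0, "dy": 0, "dz": 0, "wx": 0, "wy": 0, "wz": -75.6}, {"dx": 0, "dy": 0, "dz": 0, "wx": 0, "wy": 0, "wz": -84}, {"dx": 0, "dy": 0, "dz": 0, "wx": 0, "wy": 0, "wz": -92.4}, {"dx": 0, "dy": 0, "dz": 0, "wx": 0, "wy": 0, "wz": -100.8}, {"dx": 0, "dy": 0, "dz": 0, "wx": 0, "wy": 0, "wz": -109.2}, {"dx": 0, "dy": 0, "dz": 0, "wx": 0, "wy": 0, "wz": -117.6}, {"dx": 0, "dy": 0, "dz": 0, "wx": 0, "wy": 0, "wz": -126}, {"dx": 0, "dy": 0, "dz": 0, "wx": 0, "wy": 0, "wz": -134.4}, {"dx": 0, "dy": 0, "dz": 0, "wx": 0, "wy": 0, "wz": -142.8}, {"dx": 0, "dy": 0, "dz": 0, "wx": 0, "wy": 0, "wz": -151.2}, {"dx": 0, "dy": 0, "dz": 0, "wx": 0, "wy": 0, "wz": -159.6}, {"dx": 0, "dy": 0, "dz": 0, "wx": 0, "wy": 0, "wz": -168}]}}

```text
time_s: 28.05
tcp_pos: [0.5035, 0.1554, 0.1924]
ee_rot: [[0.716, -0.07, 0.695], [0.673, -0.199, -0.713], [0.189, 0.977, -0.095]]
wrist_force: [-0.2, 0.5, -0.8]
gripper_width: 0.602
```

Run:
```python
from h import *
show();T=gateR()@fr(180);print(F_H.T@T)
delta(hop(-.055,.20,.1715),T);delta(hop(-.003,.099,.1715),T)
```

```text
28.05 tcp hopper [-0.0505  0.2067  0.1924] [ 56.201   32.3172 -55.7708  77.9089 -84.9273  -9.0529] [-0.2136  0.5028 -0.8415]
[[ 0.8829  0.0409  0.4677]
 [ 0.4695 -0.077  -0.8796]
 [-0.      0.9962 -0.0872]]
d [-0.0109 -0.0188  0.0058] w [ -0.4578   0.1616 -10.9417] ang 10.952418245956173
d [-0.0101 -0.0079  0.1188] w [ -0.4578   0.1616 -10.9417] ang 10.952418245956173
```

{"api": "drive_tool", "payload": {"deltas": [{"dx": -0.006, "dy": -0.01, "dz": 0.003, "wx": -0.2, "wy": 0.1, "wz": -6}, {"dx": -0.011, "dy": -0.019, "dz": 0.006, "wx": -0.5, "wy": 0.2, "wz": -10.9}, {"dx": -0.011, "dy": -0.019, "dz": 0.006, "wx": -0.5, "wy": 0.2, "wz": -10.9}, {"dx": -0.011, "dy": -0.019, "dz": 0.006, "wx": -0.5, "wy": 0.2, "wz": -10.9}]}}

```text
time_s: 28.45
tcp_pos: [0.5016, 0.1476, 0.171]
ee_rot: [[0.715, 0.054, 0.697], [0.699, -0.067, -0.712], [0.008, 0.996, -0.086]]
wrist_force: [-0.3, -0.2, 0.4]
gripper_width: 0.595
```

```bash
python3 look.py w20
python3 - <<'E'
from h import *
show();T=gateR()@fr(180)
delta(hop(-.003,.099,.1715),T)
E
```

```text
28.45 [0.5016 0.1476 0.171 ] [[0.7149981860994835, 0.05440278863816119, 0.6970064063284067], [0.699081111571814, -0.06697030024474707, -0.7118992754095522], [0.00794942249255958, 0.9962707039121044, -0.08591560515130413]] [ 55.5222  34.8137 -57.1907  79.0485 -84.6875  -2.4323]
28.5 tcp hopper [-0.0543  0.1997  0.1711] [ 55.5088  34.8038 -57.1652  79.0546 -84.6877  -2.422 ] [ 0.6108  0.5481 -0.3252]
d [-0.0019  0.0101  0.1126] w [ 0.0646  0.0096 -0.4825] ang 0.4869002731024874
```

View pics/w20.png

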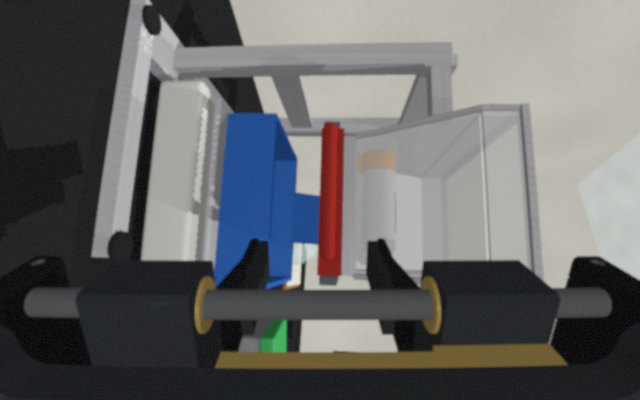

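Run:
```python
from h import *;import pickle
s=pickle.load(open('pics/w20.pkl','rb'))
i=cv2.imread('pics/w20.png');cv2.imwrite('pics/w20c.png',cv2.resize(i[90:310,200:480],None,fx=2.6,fy=2.6,interpolation=cv2.INTER_CUBIC))
for x in (-.05,-.012,.05):
    for y in (.116,.121):print(x,y,proj('wrist',[hop(x,y,.1715)],s))
g=hop(-.003,.099,.1715)
print('tcp target',proj('wrist',[g],s), 'outline z+-6',proj('wrist',[hop(0,.116,.1775),hop(0,.116,.1655)],s))
```

```text
-0.05 0.116 [[325.36  252.411]]
-0.05 0.121 [[324.9947 252.2493]]
-0.012 0.116 [[326.7262 204.5342]]
-0.012 0.121 [[326.3949 203.4904]]
0.05 0.116 [[328.7881 131.3585]]
0.05 0.121 [[328.5062 129.0658]]
tcp target [[328.0561 197.431 ]] outline z+-6 [[334.5672 190.0101]
 [319.7418 189.7746]]
```

View pics/w20c.png

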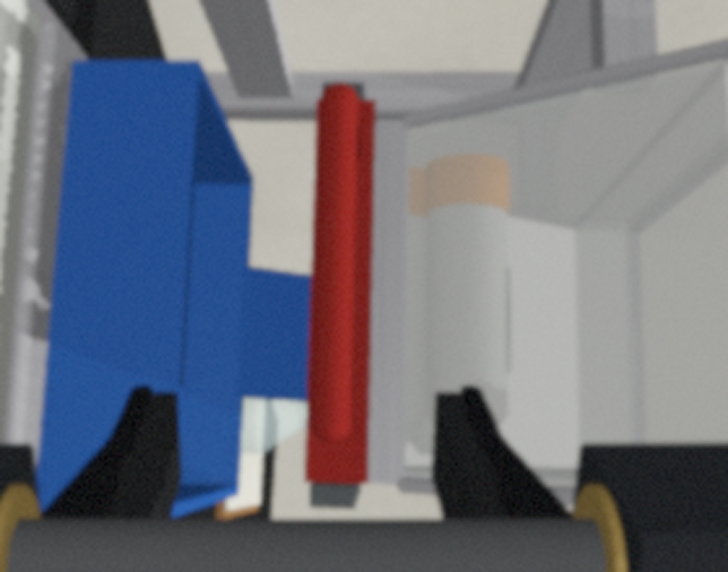

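{"api": "drive_tool", "payload": {"deltas": [{"dx": -0.001, "dy": 0.004, "dz": 0.02, "wx": 0, "wy": 0, "wz": -0.4}, {"dx": -0.002, "dy": 0.008, "dz": 0.045, "wx": 0, "wy": 0, "wz": -0.5}, {"dx": -0.002, "dy": 0.011, "dz": 0.07, "wx": 0, "wy": 0, "wz": -0.5}, {"dx": -0.002, "dy": 0.011, "dz": 0.09, "wx": 0, "wy": 0, "wz": -0.5}, {"dx": -0.002, "dy": 0.011, "dz": 0.105, "wx": 0, "wy": 0, "wz": -0.5}, {"dx": -0.002, "dy": 0.011, "dz": 0.112, "wx": 0, "wy": 0, "wz": -0.5}, {"dx": -0.002, "dy": 0.011, "dz": 0.112, "wx": 0, "wy": 0, "wz": -0.5}]}}

```text
time_s: 29.2
tcp_pos: [0.5793, 0.0645, 0.1723]
ee_rot: [[0.716, 0.061, 0.695], [0.698, -0.06, -0.714], [-0.001, 0.996, -0.086]]
wrist_force: [-0.2, -0.1, 1.4]
gripper_width: 0.601
```

```bash
python3 look.py w21
python3 - <<'E'
from h import *
show()
E
```

```text
29.2 [0.5793 0.0645 0.1723] [[0.7162867283675387, 0.06070318859072909, 0.6951607336864234], [0.6978048396447287, -0.060433779195544594, -0.7137339589094374], [-0.0013147368262691858, 0.9963246866494189, -0.08564689276334031]] [ 34.1985  34.5623 -57.545  100.2178 -85.4575  -2.006 ]
29.25 tcp hopper [-0.0035  0.0987  0.1721] [ 34.2811  34.567  -57.5662 100.2053 -85.4563  -2.0009] [ 0.4594 -0.2396  1.1228]
```

View pics/w21.png

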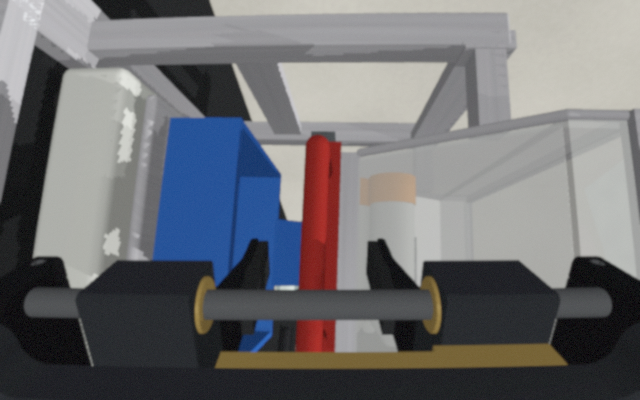

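{"api": "drive_tool", "payload": {"deltas": [{"dx": 0, "dy": 0, "dz": 0, "wx": 0, "wy": 0, "wz": 0}, {"dx": 0, "dy": 0, "dz": 0, "wx": 0, "wy": 0, "wz": 0}, {"dx": 0, "dy": 0, "dz": 0, "wx": 0, "wy": 0, "wz": 0}, {"dx": 0, "dy": 0, "dz": 0, "wx": 0, "wy": 0, "wz": 0}, {"dx": 0, "dy": 0, "dz": 0, "wx": 0, "wy": 0, "wz": 0}, {"dx": 0, "dy": 0, "dz": 0, "wx": 0, "wy": 0, "wz": 0}, {"dx": 0, "dy": 0, "dz": 0, "wx": 0, "wy": 0, "wz": 0}, {"dx": 0, "dy": 0, "dz": 0, "wx": 0, "wy": 0, "wz": 0}, {"dx": 0, "dy": 0, "dz": 0, "wx": 0, "wy": 0, "wz": 0}], "gripper": 0}}

```text
time_s: 30.15
tcp_pos: [0.5789, 0.0654, 0.1697]
ee_rot: [[0.715, 0.066, 0.696], [0.699, -0.062, -0.712], [-0.004, 0.996, -0.09]]
wrist_force: [1.6, 2.2, -11.4]
gripper_width: 0.12
```

```bash
python3 look.py w22
python3 - <<'E'
from h import *
show();s=r.sense()
delta(np.array(s['tcp_pos'])+F_H@[0,.098,0],np.array(s['ee_rot']))
E
```

```text
30.15 [0.5789 0.0654 0.1697] [[0.7146736664941175, 0.06642403785433527, 0.6962969177118199], [0.6994437959045239, -0.061514447374418475, -0.7120353566606722], [-0.004463943382900078, 0.9958934782191042, -0.09042263682357715]] [ 34.2813  34.6869 -57.5993 100.2748 -85.2161  -2.0019]
30.2 tcp hopper [-0.0036  0.0991  0.1696] [ 34.2788  34.69   -57.6003 100.2753 -85.2179  -1.9977] [  2.2833   1.3122 -12.4252]
d [ 0.046  -0.0076 -0.0862] w [0. 0. 0.] ang 0.0
```

View pics/w22.png

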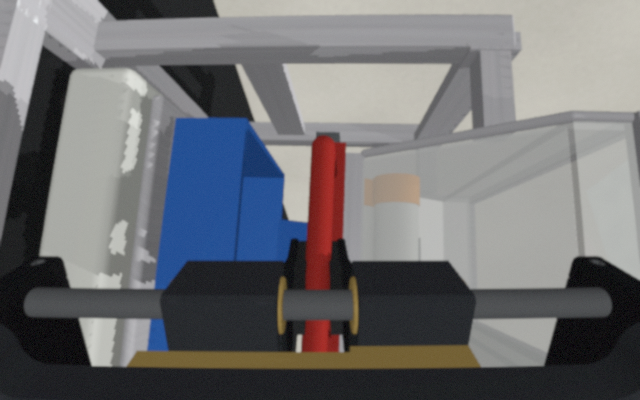

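{"api": "drive_tool", "payload": {"deltas": [{"dx": 0, "dy": -0.0025, "dz": 0, "wx": 0, "wy": 0, "wz": 0}, {"dx": 0.002, "dy": -0.0028, "dz": -0.0035, "wx": 0, "wy": 0, "wz": 0}, {"dx": 0.005, "dy": -0.0033, "dz": -0.0095, "wx": 0, "wy": 0, "wz": 0}, {"dx": 0.009, "dy": -0.004, "dz": -0.017, "wx": 0, "wy": 0, "wz": 0}, {"dx": 0.013, "dy": -0.0046, "dz": -0.0245, "wx": 0, "wy": 0, "wz": 0}, {"dx": 0.017, "dy": -0.0053, "dz": -0.032, "wx": 0, "wy": 0, "wz": 0}, {"dx": 0.021, "dy": -0.006, "dz": -0.0395, "wx": 0, "wy": 0, "wz": 0}, {"dx": 0.025, "dy": -0.0066, "dz": -0.047, "wx": 0, "wy": 0, "wz": 0}, {"dx": 0.029, "dy": -0.0073, "dz": -0.0545, "wx": 0, "wy": 0, "wz": 0}, {"dx": 0.033, "dy": -0.008, "dz": -0.062, "wx": 0, "wy": 0, "wz": 0}, {"dx": 0.037, "dy": -0.0086, "dz": -0.0695, "wx": 0, "wy": 0, "wz": 0}, {"dx": 0.041, "dy": -0.0093, "dz": -0.077, "wx": 0, "wy": 0, "wz": 0}, {"dx": 0.044, "dy": -0.0098, "dz": -0.0825, "wx": 0, "wy": 0, "wz": 0}, {"dx": 0.046, "dy": -0.0101, "dz": -0.0862, "wx": 0, "wy": 0, "wz": 0}, {"dx": 0.046, "dy": -0.0101, "dz": -0.0862, "wx": 0, "wy": 0, "wz": 0}, {"dx": 0.046, "dy": -0.0101, "dz": -0.0862, "wx": 0, "wy": 0, "wz": 0}]}}

```text
time_s: 31.8
tcp_pos: [0.5511, 0.1574, 0.1696]
ee_rot: [[0.718, 0.061, 0.693], [0.696, -0.058, -0.716], [-0.003, 0.996, -0.084]]
wrist_force: [4.6, -6.4, -4.6]
gripper_width: 0.121
```

```bash
python3 look.py w23
python3 - <<'E'
from h import *
cv2.imwrite('pics/side9.png',cams.capture('side')[:,:,::-1]);cv2.imwrite('pics/top9.png',cams.capture('top')[:,:,::-1])
show()
a=cv2.imread('pics/side9.png')[120:350,220:450];b=cv2.imread('pics/top9.png')[90:260,190:380]
cv2.imwrite('pics/s9c.png',np.hstack([cv2.resize(a,(400,400)),cv2.resize(b,(400,400))]))
E
```

```text
31.8 [0.5511 0.1574 0.1696] [[0.7183280439957326, 0.06065392750666645, 0.6930554972635895], [0.695697583439122, -0.0581674797215756, -0.7159758492433989], [-0.003113455673526772, 0.9964625659706723, -0.08398012272504035]] [ 49.9218  36.7204 -51.9592  84.0372 -85.3185   1.497 ]
31.95 tcp hopper [-0.0043  0.1951  0.1697] [ 49.9176  36.7151 -51.9642  84.0523 -85.3163   1.497 ] [ 4.8763 -5.6986 -5.2304]
```

View pics/w23.png

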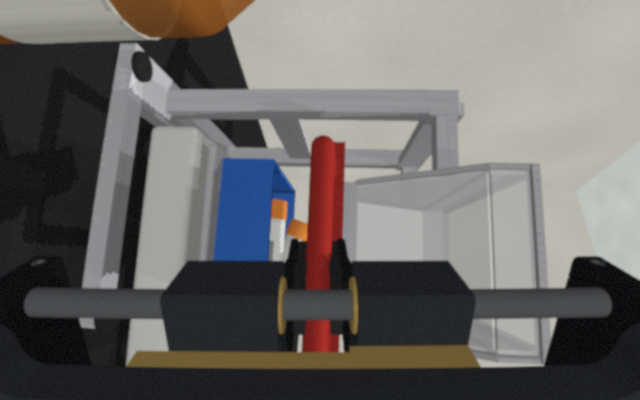

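View pics/s9c.png

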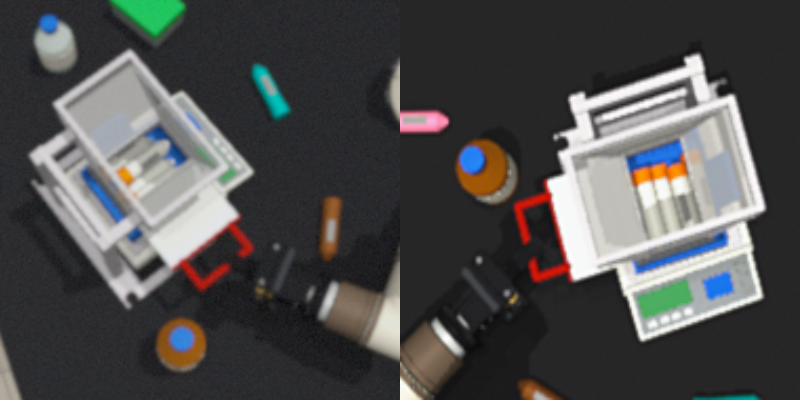

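{"api": "drive_tool", "payload": {"deltas": [{"dx": 0.001, "dy": 0, "dz": -0.0018, "wx": 0, "wy": 0, "wz": 0}, {"dx": 0.002, "dy": 0, "dz": -0.0035, "wx": 0, "wy": 0, "wz": 0}, {"dx": 0.002, "dy": 0, "dz": -0.0035, "wx": 0, "wy": 0, "wz": 0}, {"dx": 0.002, "dy": 0, "dz": -0.0035, "wx": 0, "wy": 0, "wz": 0}]}}

```text
time_s: 32.35
tcp_pos: [0.5507, 0.1575, 0.1696]
ee_rot: [[0.725, 0.06, 0.687], [0.689, -0.059, -0.722], [-0.003, 0.996, -0.085]]
wrist_force: [22.0, -17.3, -5.8]
gripper_width: 0.121
```

Run:
```python
from h import *
cv2.imwrite('pics/side10.png',cams.capture('side')[:,:,::-1]);cv2.imwrite('pics/top10.png',cams.capture('top')[:,:,::-1])
show();s=r.sense()
a=cv2.imread('pics/side10.png')[170:270,250:350];b=cv2.imread('pics/top10.png')[120:220,260:360]
cv2.imwrite('pics/s10c.png',np.hstack([cv2.resize(a,(400,400),interpolation=cv2.INTER_CUBIC),cv2.resize(b,(400,400),interpolation=cv2.INTER_CUBIC)]))
delta(np.array(s['tcp_pos'])-F_H@[0,.1,0],np.array(s['ee_rot']))
```

```text
32.45 tcp hopper [-0.0046  0.1954  0.1696] [ 50.1829  36.8212 -51.598   83.2452 -85.3325   1.7399] [ 21.3693 -17.9611  -7.1985]
d [-0.0457  0.0074  0.0887] w [0. 0. 0.] ang 0.0
```

View pics/s10c.png

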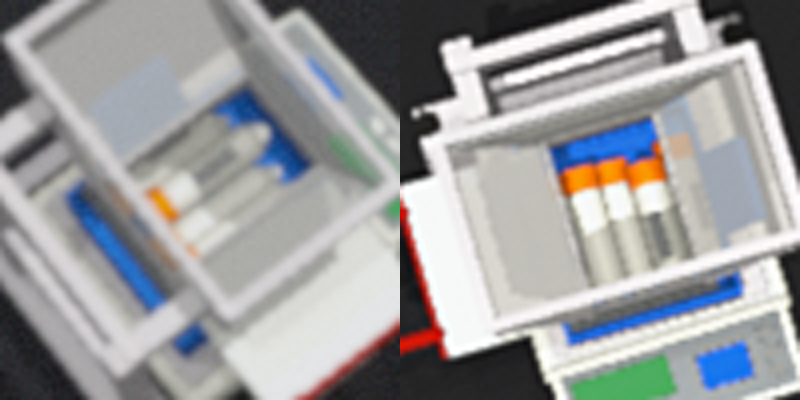

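{"api": "drive_tool", "payload": {"deltas": [{"dx": -0.0018, "dy": 0.0003, "dz": 0.0035, "wx": 0, "wy": 0, "wz": 0}, {"dx": -0.005, "dy": 0.0008, "dz": 0.01, "wx": 0, "wy": 0, "wz": 0}, {"dx": -0.009, "dy": 0.0015, "dz": 0.0177, "wx": 0, "wy": 0, "wz": 0}, {"dx": -0.0137, "dy": 0.0022, "dz": 0.0266, "wx": 0, "wy": 0, "wz": 0}, {"dx": -0.0183, "dy": 0.003, "dz": 0.0355, "wx": 0, "wy": 0, "wz": 0}, {"dx": -0.0229, "dy": 0.0037, "dz": 0.0444, "wx": 0, "wy": 0, "wz": 0}, {"dx": -0.0274, "dy": 0.0044, "dz": 0.0532, "wx": 0, "wy": 0, "wz": 0}, {"dx": -0.032, "dy": 0.0052, "dz": 0.0621, "wx": 0, "wy": 0, "wz": 0}, {"dx": -0.0366, "dy": 0.0059, "dz": 0.071, "wx": 0, "wy": 0, "wz": 0}, {"dx": -0.04, "dy": 0.0065, "dz": 0.0776, "wx": 0, "wy": 0, "wz": 0}, {"dx": -0.0434, "dy": 0.007, "dz": 0.0843, "wx": 0, "wy": 0, "wz": 0}, {"dx": -0.0457, "dy": 0.0074, "dz": 0.0887, "wx": 0, "wy": 0, "wz": 0}, {"dx": -0.0471, "dy": 0.0076, "dz": 0.0914, "wx": 0, "wy": 0, "wz": 0}, {"dx": -0.0475, "dy": 0.0077, "dz": 0.0922, "wx": 0, "wy": 0, "wz": 0}, {"dx": -0.0475, "dy": 0.0077, "dz": 0.0922, "wx": 0, "wy": 0, "wz": 0}]}}

```text
time_s: 33.95
tcp_pos: [0.5797, 0.0633, 0.1697]
ee_rot: [[0.715, 0.063, 0.696], [0.699, -0.057, -0.713], [-0.005, 0.996, -0.084]]
wrist_force: [-9.1, -0.3, -2.7]
gripper_width: 0.118
```

```bash
python3 look.py w24
python3 - <<'E'
from h import *
cv2.imwrite('pics/side11.png',cams.capture('side')[:,:,::-1])
show()
E
```

```text
33.95 [0.5797 0.0633 0.1697] [[0.7148507110884317, 0.06269687127341934, 0.696460740594104], [0.6992570579927303, -0.05655100258778658, -0.7126300238929508], [-0.0052941197299611826, 0.9964291677981132, -0.0842667541646431]] [ 33.9049  34.8983 -57.6794 100.6415 -85.6377  -2.238 ]
34.05 tcp hopper [-0.0034  0.0968  0.1696] [ 33.9139  34.9029 -57.6732 100.6229 -85.6356  -2.2354] [-8.1209 -1.0752 -2.3962]
```

View pics/w24.png

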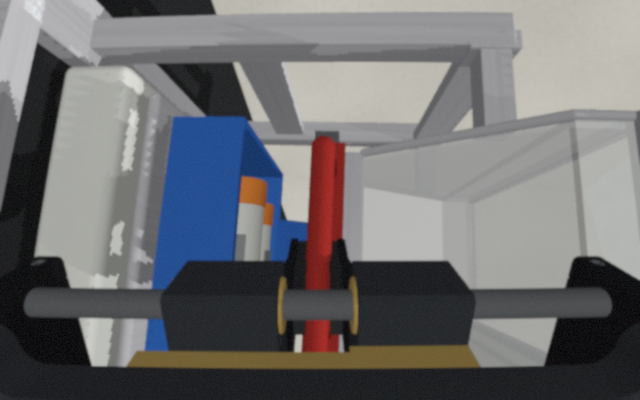

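{"api": "drive_tool", "payload": {"deltas": [{"dx": -0.0012, "dy": 0.0002, "dz": 0.0022, "wx": 0, "wy": 0, "wz": 0}, {"dx": -0.0023, "dy": 0.0004, "dz": 0.0044, "wx": 0, "wy": 0, "wz": 0}, {"dx": -0.0023, "dy": 0.0004, "dz": 0.0044, "wx": 0, "wy": 0, "wz": 0}, {"dx": -0.0023, "dy": 0.0004, "dz": 0.0044, "wx": 0, "wy": 0, "wz": 0}]}}

```text
time_s: 34.45
tcp_pos: [0.5806, 0.0614, 0.1696]
ee_rot: [[0.71, 0.064, 0.702], [0.705, -0.055, -0.707], [-0.007, 0.996, -0.084]]
wrist_force: [-19.3, 9.4, -1.0]
gripper_width: 0.123
```

Run:
```python
from h import *
show();print(F_H.T@r.sense()['wrist_force'])
```

```text
34.45 tcp hopper [-0.0031  0.0947  0.1696] [ 33.1986  34.8144 -57.9757 101.7859 -85.7313  -2.3603] [-19.2771   9.4182  -0.9779]
[-15.8336  14.4777  -0.9779]
```

{"api": "drive_tool", "payload": {"deltas": [{"dx": -0.0009, "dy": 0.0001, "dz": 0.0018, "wx": 0, "wy": 0, "wz": 0}, {"dx": -0.0009, "dy": 0.0001, "dz": 0.0018, "wx": 0, "wy": 0, "wz": 0}]}}

```text
time_s: 34.65
tcp_pos: [0.581, 0.0612, 0.1697]
ee_rot: [[0.706, 0.065, 0.705], [0.708, -0.054, -0.704], [-0.007, 0.996, -0.084]]
wrist_force: [-26.0, 15.3, -0.3]
gripper_width: 0.12
```

Run:
```python
from h import *
show();print(F_H.T@r.sense()['wrist_force'])
```

```text
34.65 tcp hopper [-0.0028  0.0945  0.1697] [ 32.9317  34.7807 -58.1172 102.3353 -85.7954  -2.4175] [-26.0024  15.2932  -0.3336]
[-20.6266  22.0125  -0.3336]
```

{"api": "drive_tool", "payload": {"deltas": [{"dx": 0.0015, "dy": -0.0002, "dz": -0.0028, "wx": 0, "wy": 0, "wz": 0}, {"dx": 0.0015, "dy": -0.0002, "dz": -0.0028, "wx": 0, "wy": 0, "wz": 0}, {"dx": 0.0015, "dy": -0.0002, "dz": -0.0028, "wx": 0, "wy": 0, "wz": 0}, {"dx": 0.0015, "dy": -0.0002, "dz": -0.0028, "wx": 0, "wy": 0, "wz": 0}, {"dx": 0.0015, "dy": -0.0002, "dz": -0.0028, "wx": 0, "wy": 0, "wz": 0}, {"dx": 0.0015, "dy": -0.0002, "dz": -0.0028, "wx": 0, "wy": 0, "wz": 0}, {"dx": 0.0015, "dy": -0.0002, "dz": -0.0028, "wx": 0, "wy": 0, "wz": 0}], "gripper": 0.6}}

```text
time_s: 35.35
tcp_pos: [0.5823, 0.06, 0.1692]
ee_rot: [[0.716, 0.062, 0.696], [0.699, -0.059, -0.713], [-0.003, 0.996, -0.086]]
wrist_force: [-0.2, 0.2, -0.9]
gripper_width: 0.583
```

```bash
python3 look.py w25
python3 - <<'E'
from h import *
show();s=r.sense();T=np.array(s['ee_rot']);
E
```

```text
35.35 [0.5823 0.06   0.1692] [[0.7155522485156091, 0.061905208406868126, 0.6958108398238404], [0.6985531503983249, -0.05925936087870582, -0.7131001502010937], [-0.0029113077527313336, 0.9963212701334593, -0.08564724728103851]] [ 33.1314  34.9213 -57.6082 101.368  -85.581   -2.3216]
35.4 tcp hopper [-0.0019  0.0929  0.1692] [ 33.1398  34.9239 -57.6095 101.3677 -85.5765  -2.3218] [0.6054 0.7818 0.7358]
```

View pics/w25.png

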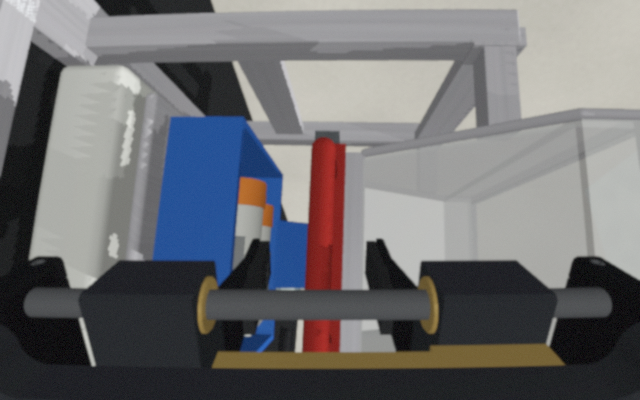

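Free of the bar. Retreat along the tool axis (clear vertically both sides of the bar).

{"api": "drive_tool", "payload": {"deltas": [{"dx": 0, "dy": 0.0015, "dz": -0.01, "wx": 0, "wy": 0, "wz": 0}, {"dx": 0, "dy": 0.0015, "dz": -0.03, "wx": 0, "wy": 0, "wz": 0}, {"dx": 0, "dy": 0, "dz": -0.06, "wx": 0, "wy": 0, "wz": 0}, {"dx": 0, "dy": 0, "dz": -0.095, "wx": 0, "wy": 0, "wz": 0}, {"dx": 0, "dy": 0, "dz": -0.12, "wx": 0, "wy": 0, "wz": 0}, {"dx": 0, "dy": 0, "dz": -0.13, "wx": 0, "wy": 0, "wz": 0}, {"dx": 0, "dy": 0, "dz": -0.13, "wx": 0, "wy": 0, "wz": 0}, {"dx": 0, "dy": 0, "dz": -0.13, "wx": 0, "wy": 0, "wz": 0}]}}

```text
time_s: 36.2
tcp_pos: [0.4917, 0.1529, 0.1803]
ee_rot: [[0.715, 0.062, 0.696], [0.699, -0.059, -0.713], [-0.003, 0.996, -0.086]]
wrist_force: [-0.3, -0.3, 0.3]
gripper_width: 0.603
```

```bash
python3 look.py w26
python3 - <<'E'
from h import *;import pickle
cv2.imwrite('pics/side12.png',cams.capture('side')[:,:,::-1]);cv2.imwrite('pics/top12.png',cams.capture('top')[:,:,::-1])
show()
s=pickle.load(open('pics/w26.pkl','rb'))
for g in (0,.004,.008): print(g,proj('wrist',[hop(-.056,.116+g,.1715),hop(.056,.116+g,.1715)],s).tolist())
a=cv2.imread('pics/side12.png')[120:350,220:450];b=cv2.imread('pics/top12.png')[90:260,190:380]
cv2.imwrite('pics/s12c.png',np.hstack([cv2.resize(a,(400,400)),cv2.resize(b,(400,400))]))
E
```

```text
36.2 [0.4917 0.1529 0.1803] [[0.7150047036006859, 0.062229638257262285, 0.6963445597915343], [0.6991124566375454, -0.059127131750741684, -0.7125628079440763], [-0.0031696692432326614, 0.9963089151529763, -0.08578169258989816]] [ 57.6689  33.6858 -57.1707  76.7448 -84.8821  -0.6544]
36.35 tcp hopper [-0.0626  0.2065  0.1803] [ 57.5582  33.6836 -57.18    76.7342 -84.8791  -0.6508] [ 0.6893 -0.5507 -0.0924]
0 [[314.0320595637097, 249.67464018073167], [319.756465553721, 119.40408623138651]]
0.004 [[313.611434134295, 249.51066151479213], [319.4428223856372, 117.48563853506307]]
0.008 [[313.1783223898764, 249.34180825741393], [319.1205759815615, 115.51480558334845]]
```

View pics/w26.png

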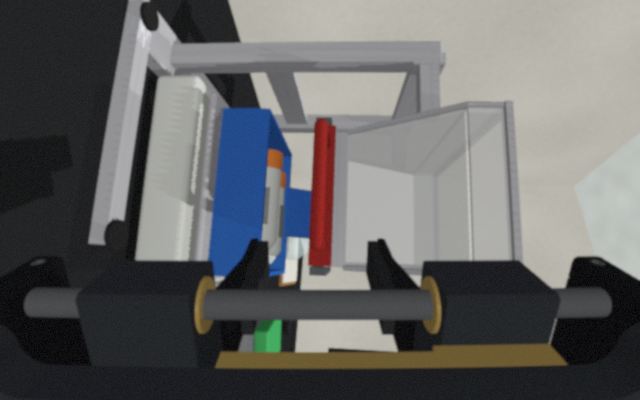

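View pics/s12c.png

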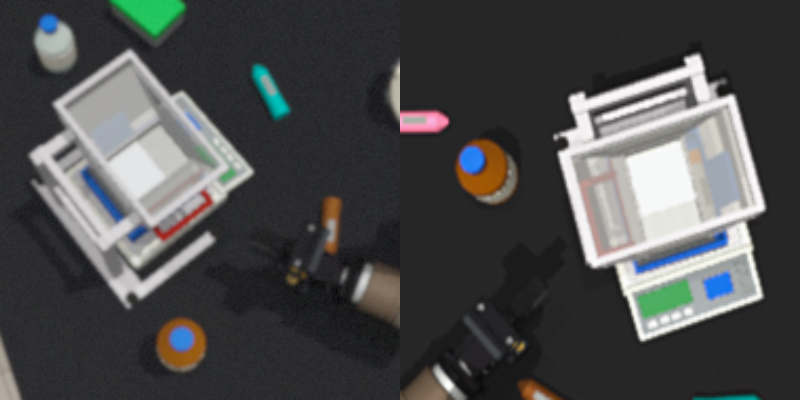

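Run:
```python
from h import *;import pickle
s=pickle.load(open('pics/w26.pkl','rb'));i=cv2.imread('pics/w26.png')
P=[hop(x,y,z) for z in(.115,) for x,y in((.0865,.0745),(-.082,.0745),(.0865,-.0755),(-.082,-.0755))]+[hop(.0865,.0745,.065)]
for q in proj('wrist',P,s):print(q);cv2.circle(i,tuple(int(round(v)) for v in q),1,(0,255,255),-1)
cv2.imwrite('pics/w26c.png',cv2.resize(i[90:300,190:350],None,fx=2.8,fy=2.8,interpolation=cv2.INTER_CUBIC))
```

```text
[268.5221 107.6236]
[256.1721 276.721 ]
[290.7514 153.5131]
[283.8217 271.695 ]
[221.0474 107.4998]
```

View pics/w26c.png

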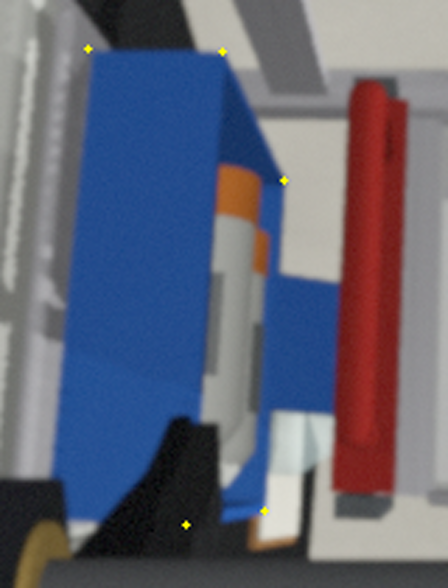

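```bash
python3 -c "
from station import ticket
print(ticket.finish_job())"
```

```text
the job is handed in; nothing more can be done
None
```

I ran the whole sequence and handed the job in at about 36 s of the 67 s limit; it returned no verdict.

**What I did:**
- **Tray:** I gripped the tray by its flared grip and carried it in from the operator's side. I set it on the pan about 58 mm off-centre, because the tilted gripper could not clear the hopper wall. Then I pushed it square to the centre with the open fingers either side of the grip, and backed off.
- **Tare key:** I pressed it with the closed fingertips to about 11 N at the wrist and held for about 0.5 s.
- **Gate:** I gripped the bar from the front on the pull side and drew it to its open stop (about 28 N). I then pushed it back to its shut stop (about 22 N), let go and backed away. The bar moved about 100 mm between the two stops.

**Last checks:**
- **Gate:** it reached its shut stop, and the bar lined up with the shut position in the last wrist picture to within a few millimetres.
- **Tray:** the rim lies within 1–2 mm of where I had placed it, which is about 2 mm off my hopper centre in x and 1 mm in y. My two fixed-camera estimates of the hopper centre differ by 3–4 mm, so the true offset could be a few millimetres more. It looked flat, with the grip on the side away from the pull.
- **Tubes:** the hopper is empty and no tube is visible outside the tray. I never saw all five separately; at most three caps were in view at once, so five in the tray is inferred.
- **Bystanders:** neither bottle had visibly moved, and the tip box was standing in the last pictures. I did not re-measure any of the three.
- **Robot:** the wrist force was near zero, so nothing was being touched.

No check failed. The only setback was the last joint reaching its limit on the first approach to the gate, which I fixed by turning the tool half a turn.

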